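# Release the glued bracing tower and stand it up

### The arm

A 6-joint arm with a two-finger parallel gripper is mounted at the origin on the work surface. World frame = base frame: x ahead of the robot, y to its left, z up, the work surface at z = 0. Lengths are in m, angles in degrees, forces in N, time in s.
With the tool pointing down it reaches from about 0.3 to 0.75 m from the base axis. Payload 8.5 kg.
Tool frame: the origin (TCP) lies on the centre line of the jaws, within the pads' length; the fingertips stand 17 mm ahead of it and the grasp point (between the pads) lies 2 mm behind it; z points along the fingers, y is the direction in which the jaws open and shut (so a half turn about z gives the same grasp; the last joint's range is limited). The gripper opens to 85 mm and grips with 20 to 120 N. Pads are 22 mm wide; open, the fingers measure 114 mm over their backs; the gripper's body (76 mm by 85 mm) begins 54 mm behind the grasp point. The pads swing forward as they close: fully open they stand 13 mm farther back than shut.
Start: joints at [54.758, 21.807, 74.336, -0, 83.858, -12.336], TCP at [0.214, 0.507, 0.248] pointing down, gripper open.
Joint ranges: [-178.18, 178.18], [-50.72, 133.34], [12.68, 142.11], [-81.47, 261.47], [9.98, 163.14], [-165.26, 165.26]. Speed limits (degrees/s): [136.94, 136.94, 180, 180, 180, 180].

### API

Orientations are given as a 3x3 rotation matrix whose columns are the frame's x, y, z axes.
In Python, from rig import env, imaging, close_job gives the robot as it stands.
- The arm moves only by the tool step_arm, never from a script. Its argument "steps" is one flat list of numbers, 7 for each row, row after row: the opening, from 0 (shut) to 1 (fully open), then the shift along the tool's x, y, z as a fraction of full scale, then the turn, a rotation vector about the tool's x, y, z as a fraction of full scale. A call has 1 to 10 rows; each row is the pose to reach, as a shift and turn from the pose commanded when the call began, along the tool's axes at that moment; what a row does not reach only later rows make up. Full scale, the value 1, is 0.3 m for a shift and 45 degrees for a turn. A row lasts 1/10 s, in which the tool goes at most 50 mm and 8.59 degrees, less where a joint would pass 70% of its speed; a pose out of reach is approached as far as the arm can. A call with a number of a shift or a turn outside -1 to 1 is refused whole. A call with a gripper value outside its range is refused whole. The fingers move at their own pace and stop on an object; "grip_force" is the grip in N (left out, the last holds). Time passes only in rows, so rows that repeat a pose let the fingers close. It gives the time, the measured TCP pose, the force and the opening at its end, in the units of the state.
- env.observe(): the state, without advancing time (a new reading comes with each control period).
- imaging.get_image(name): name is "side" or "top"; returns (picture, depth): 400x640x3 uint8, blue, green, red; 400x640 float32, m along the optical axis (not along the pixel's ray), 0 where there is no reading.
- imaging.get_calibration(name): a dict with "camera_matrix" (3x3 intrinsics, pixels), "world_from_camera" (4x4, takes a point from camera to world coordinates). Camera axes: x right, y down, z forward; pixel columns grow to the right and rows downward; lengths in m; the calibration is good to about 2 mm. A picture is of the moment at which its call begins. get_calibration takes no time and is no camera call.
- close_job(): hands the job in, once; it reports no verdict.
Trained networks look in the newest picture that a camera, given by its name, has taken for a name from the list of things; names that differ only in an ending like _2 or _b are one class to them, and where a whole thing is asked for, a point or a joint stands for the part that bears it (a point fixed in the world has none). Each returns a list of dicts, best first, with "score" (0 to 1); they miss things now and then, are a little off and sometimes report something else, mostly with a low value. They report only what shows in the picture. A call takes as long as a camera call. They do not tell look-alikes from the thing itself.
- imaging.spot_in(camera, target): "pixel" ([column, row] in pixels, amid what is visible of it).
- imaging.regions_of(camera, target): "mask" (400x640 bool, what is visible of it) and "pixel" ([column, row] in pixels, amid what is visible of it).
- imaging.pinpoint(camera, target): "pixel" ([column, row] in pixels: a listed point, or the origin of a listed thing).
The state is a dict: "time_s": time; "q": joint angles; "qvel": joint speeds; "joint_efforts": joint torques, N m; "position": TCP position; "tool_rot": TCP orientation; "ft_force": force on the tool from outside, world axes, zero at the start; "wrist_torque": the same for the moment, N m; "grip_width": finger opening in m.
Only numpy, scipy, OpenCV 4.12 (cv2) and the standard library are available. Lean on these libraries where they do the work, as an engineer would, in place of code of your own. Each camera call takes 0.05 s, during which the arm holds its last target.

### The job

Swing the jig's hold-down bar well up and leave it up, slide the plywood bracing tower out along the bench from beneath the bar while it still lies on its side, then tip it up so that it stands upright on its foot inside the yellow taped square. Do not carry it: its foot stays on the bench all the time. Leave the other things on the bench where they stand.

Things in the scene. Friction and masses are not known exactly. Their poses are not given: they have to be found in the camera images.
- jig: fixed clamping jig. Origin on the bench, mid-channel, below the shut hold-down bar. x runs along the channel, mouth at -x (robot side), z up. Rails 30 mm high, inner faces y = +-42 mm, x = -20 to 58 mm; back stop 40 mm high, x = 58 to 72 mm. Blue posts within 21 mm of x = 0: rest 64 mm high at y = -47 to -61 mm, hinge bracket 84 mm high at y = 51 to 81 mm
- hold_bar (a joint): hinge of the hold-down bar, rad: 0 = shut, level over the brace; grows as the red end is raised, 1.57 = straight up, stop at 1.75. Stiff hinge: the bar (0.15 kg) stays where it is left; about 3 N at the red end moves it
- bar_grip (a point): middle of the red grip end of the hold-down bar (45 mm along the bar, 22 mm wide along the jig's x, 18 mm high), 155 mm from the hinge axis; shut: 73 mm high, at jig y = -89 mm. The bar is 22 mm wide, 14 mm high, underside 66 mm over the bench; shut, it crosses between the brace's foot and head plates and so traps it
- bar_hinge (a point): point on the hinge axis of the hold-down bar, at jig (0, 66, 73) mm; the axis is parallel to the jig's x axis
- brace: plywood bracing tower, 0.2-0.4 kg, starts lying in the jig, head to the robot. Origin: centre of the foot's underside; z from foot to head (at the start along the jig's -x), x points up at the start. Foot plate 72 (x) by 80 (y) mm, z 0-12 mm; open post of four 10 mm strips, 44 mm square outside, z 12-87 mm; head plate 72 by 70 mm, z 87-99 mm; U handle on the head; 140 mm tall in all
- handle (a point): middle of the cross bar of the brace's aluminium U handle, at brace x = 16 mm, z = 135 mm; 52 mm above the bench while it lies. Round bar, 10 mm diameter, parallel to the brace's y axis; legs at y = +-28 mm, parallel to z (46 mm clear between them), 31 mm clear between bar and head plate
- square: square of flat yellow tape on the bench in front of the jig mouth (no height), 122 mm inside, 146 mm outside; origin at its centre on the bench, axes parallel to the square's sides (and to the jig's axes)
- spray: standing black aerosol can, 52 mm diameter, 165 mm tall; bystander; origin at the centre of its underside, z axis up
- tape_roll: roll of yellow masking tape lying flat, 90 mm diameter, 25 mm high; bystander; origin at the centre of its underside, z axis up
- puck: black rubber driver pad, stepped disc, 72 mm diameter, 24 mm high; bystander; origin at the centre of its underside, z axis up
- trim_ring: plywood trim ring lying flat, 90 mm outside, 60 mm inside diameter, 18 mm high; bystander; origin at the centre of its underside, z axis up
- glue: standing white glue bottle with orange cap, 54 mm diameter, 150 mm tall; bystander; origin at the centre of its underside, z axis up
- driver: black round loudspeaker driver lying flat, 130 mm diameter, 50 mm high, with two aluminium U handles up to 80 mm height; 1.4 kg; bystander; origin at the centre of its underside, z axis up
Mind the look-alikes: they are no part of the job. Leave any green or purple look-alike of the brace alone.

How it is judged:
By the outcome, as a careful person would: the job done as asked, in the order asked, and still so for the second after the job is handed in, with the robot touching nothing.
It also fails if it takes over 67 s, if anything falls off the work surface, if the arm or the gripper's body presses on something with over 40 N, if the wrist force passes 120 N, or if a joint passes its speed limit or range.

## Working session

There is one attempt and no reset: what is moved stays moved. The work goes in short steps, Python scripts to look and compute and a tool call to move; the robot and the scene stay as the last step left them, time stands still between calls to the robot, and variables do not carry over. Pictures are saved under pics/ and viewed, and the job is handed in when it is done.

Besides the shell and the picture viewer there is one more tool, called after "Call:" as a command line: name --argument value ..., lists and objects as JSON in quotes. step_arm: Moves the arm, as the interface text tells. Shift numbers are shares of 0.3 m and turn numbers shares of 45 degrees, none past 1 either way. Its arguments: {"type":"object","properties":{"steps":{"type":"array","items":{"type":"number"}},"grip_force":{"type":"number"}},"required":["steps"]}

```bash
ls; mkdir -p pics; python3 - <<'E'
from rig import env, imaging
import cv2
s=env.observe()
print(s)
for n in("side","top"):
    im,d=imaging.get_image(n); cv2.imwrite(f"pics/{n}0.png",im)
    c=imaging.get_calibration(n); print(n,c)
E
```

```text
pics
{'time_s': 0.0, 'q': array([ 5.47568622e+01,  2.18420906e+01,  7.43864740e+01, -9.94660429e-04,
        8.38580360e+01, -1.23358654e+01]), 'qvel': array([ 0.03396933, -0.06918528,  0.03443187, -0.00275356,  0.09773305,
       -0.10220242]), 'joint_efforts': array([ 2.49130435e-04, -4.48449111e+01, -2.31273258e+01, -2.32157463e-04,
        4.90624530e-03,  1.11353793e-05]), 'position': array([0.21392512, 0.50638957, 0.24769132]), 'tool_rot': array([[-9.21136604e-01,  3.89238514e-01, -8.58090329e-04],
       [ 3.89239339e-01,  9.21135814e-01, -1.24438999e-03],
       [ 3.06053225e-04, -1.48025568e-03, -9.99998858e-01]]), 'ft_force': array([ 0.56218292,  0.65631507, -0.28062102]), 'wrist_torque': array([0.00782976, 0.01300842, 0.04233604]), 'grip_width': 0.08568744868031623}
side {'camera_matrix': array([[389.96350854,   0.        , 319.5242004 ],
       [  0.        , 389.96350854, 196.55963199],
       [  0.        ,   0.        ,   1.        ]]), 'world_from_camera': array([[ 0.9148139 , -0.21123608,  0.3442308 ,  0.33895444],
       [-0.40351452, -0.51407475,  0.75690368, -0.52465337],
       [ 0.017075  , -0.83132813, -0.55551956,  0.5135914 ],
       [ 0.        ,  0.        ,  0.        ,  1.        ]])}
top {'camera_matrix': array([[442.13555   ,   0.        , 323.07876797],
       [  0.        , 442.13555   , 197.88490907],
       [  0.        ,   0.        ,   1.        ]]), 'world_from_camera': array([[-0.00945947, -0.9911969 ,  0.13205766,  0.49957193],
       [-0.99991581,  0.00820324, -0.01005352,  0.08937473],
       [ 0.00888172, -0.13214164, -0.99119105,  0.90100676],
       [ 0.        ,  0.        ,  0.        ,  1.        ]])}
```

View pics/side0.png

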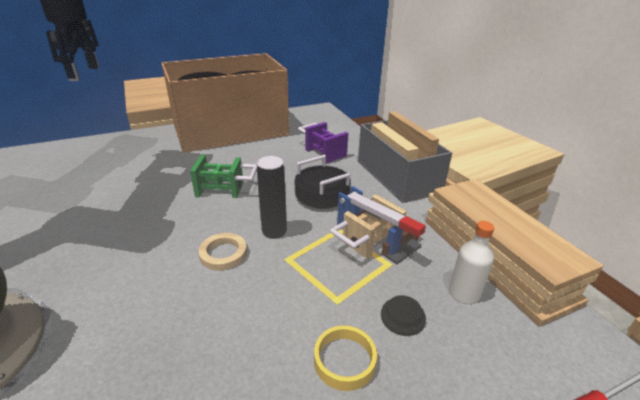

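View pics/top0.png

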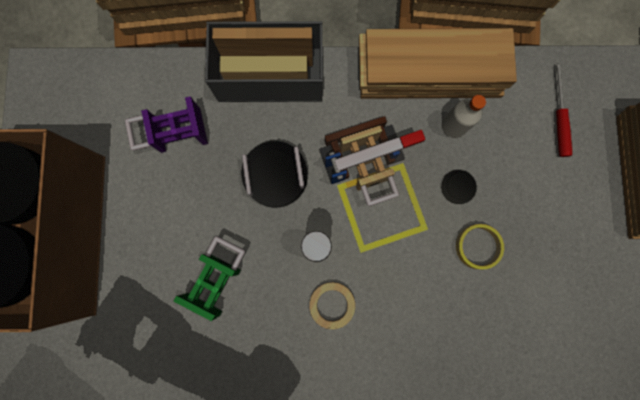

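```bash
cat > h.py <<'E'
import numpy as np, cv2
from rig import env, imaging
def ray(cam,px):
    c=imaging.get_calibration(cam);K=c["camera_matrix"];T=c["world_from_camera"]
    d=T[:3,:3]@np.linalg.solve(K,[px[0],px[1],1.]);return T[:3,3],d
def onz(cam,px,z=0):
    o,d=ray(cam,px);return o+d*(z-o[2])/d[2]
def tri(p):
    A=np.zeros((3,3));b=np.zeros(3)
    for cam,px in p.items():
        o,d=ray(cam,px);d=d/np.linalg.norm(d);M=np.eye(3)-np.outer(d,d);A+=M;b+=M@o
    x=np.linalg.solve(A,b)
    r=[np.linalg.norm((np.eye(3)-np.outer(d/np.linalg.norm(d),d/np.linalg.norm(d)))@(x-o)) for o,d in (ray(c,q) for c,q in p.items())]
    return x,max(r)
def proj(cam,X):
    c=imaging.get_calibration(cam);K=c["camera_matrix"];T=np.linalg.inv(c["world_from_camera"])
    p=K@(T[:3,:3]@np.asarray(X)+T[:3,3]);return p[:2]/p[2]
E
python3 - <<'E'
from h import *
np.set_printoptions(precision=4,suppress=True)
im={c:imaging.get_image(c) for c in("side","top")}
for n in["handle","bar_grip","bar_hinge","square","jig","brace"]:
    p={}
    for c in("side","top"):
        r=imaging.pinpoint(c,n); print(n,c,[(np.round(x["pixel"],1),round(float(x["score"]),2)) for x in r])
        if r:p[c]=r[0]["pixel"]
    if len(p)==2: print("   tri",*tri(p))
# tape corners
t=im["top"][0];hsv=cv2.cvtColor(t,cv2.COLOR_BGR2HSV)
m=cv2.inRange(hsv,(22,120,80),(35,255,255));m[:, :330]=0;m[:,432:]=0;m[:160]=0;m[255:]=0
ys,xs=np.nonzero(m);pts=np.array([onz("top",(x,y))[:2] for x,y in zip(xs,ys)],np.float32)
r=cv2.minAreaRect(pts);print(len(pts),r)
for c,(x,y,w,h) in {"top":(310,100,140,160),"side":(280,170,160,140)}.items():
    cv2.imwrite(f"pics/{c}_crop.png",cv2.resize(im[c][0][y:y+h,x:x+w],None,fx=4 if c=="side" else 3.7,fy=4 if c=="side" else 3.7,interpolation=cv2.INTER_CUBIC))
E
```

```text
handle side [(array([255. , 171.8]), 0.97), (array([343.8, 236.8]), 0.81), (array([307.9, 125.4]), 0.78)]
handle top [(array([380.4, 197.5]), 0.82), (array([230.3, 245.6]), 0.82), (array([126.5, 135.3]), 0.62)]
   tri [0.5293 0.0019 0.2067] 0.06273221584624991
bar_grip side [(array([414.1, 226.4]), 0.62)]
bar_grip top [(array([412.2, 140.3]), 0.73)]
   tri [ 0.7203 -0.0909  0.0835] 0.0029100641788471393
bar_hinge side [(array([351.1, 193. ]), 0.75), (array([270.2, 231.7]), 0.27), (array([344.2, 363.5]), 0.24)]
bar_hinge top [(array([338.6, 166.7]), 0.69)]
   tri [0.6691 0.0507 0.0823] 0.0013996250150980958
square side [(array([404., 321.]), 0.57)]
square top []
jig side [(array([370.2, 238.3]), 0.75), (array([274.1, 232.2]), 0.28)]
jig top [(array([364.3, 157.6]), 0.81), (array([337.7, 163.3]), 0.19)]
   tri [ 0.6985 -0.0043 -0.0017] 0.0057476462856249685
brace side [(array([198.1, 175.2]), 0.88), (array([388.8, 215.7]), 0.74), (array([333.9, 144.8]), 0.73)]
brace top [(array([196.5, 307.7]), 0.95), (array([357.4, 135.5]), 0.91), (array([199.4, 118.4]), 0.81), (array([455.5, 127.2]), 0.7)]
   tri [0.4052 0.3247 0.033 ] 0.00011741158539902958
1286 ((0.6000499725341797, -0.03995157778263092), (0.1461828351020813, 0.1462426483631134), 18.298288345336914)
```

View pics/top_crop.png

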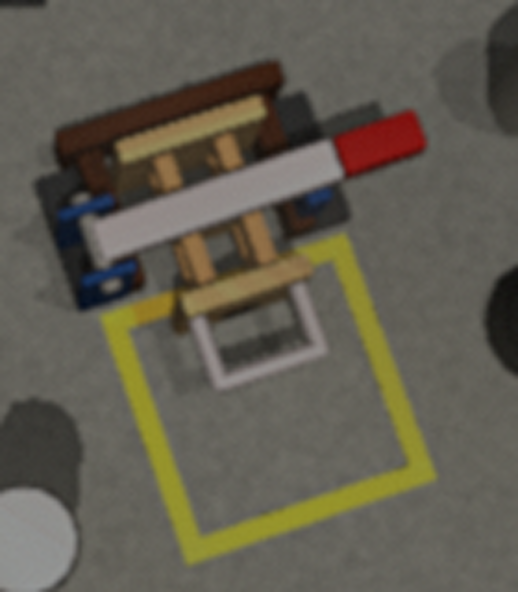

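View pics/side_crop.png

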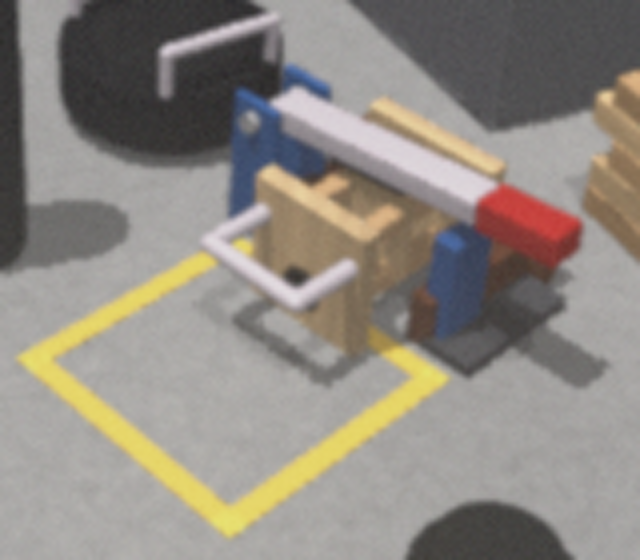

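```bash
cat > ov.py <<'E'
from h import *
import sys
J=np.array([float(sys.argv[1]),float(sys.argv[2]),0]);a=np.radians(float(sys.argv[3]));bx=float(sys.argv[4]);out=sys.argv[5]; by=float(sys.argv[6]) if len(sys.argv)>6 else 0
R=np.array([[np.cos(a),-np.sin(a),0],[np.sin(a),np.cos(a),0],[0,0,1]])
def box(x0,x1,y0,y1,z0,z1):
    P=np.array([[x,y,z] for x in(x0,x1) for y in(y0,y1) for z in(z0,z1)])/1000
    E=[(i,j) for i in range(8) for j in range(i) if bin(i^j).count('1')==1]
    return [(P[i],P[j]) for i,j in E]
L=[]
L+= [(s,(0,255,0)) for s in box(-11,11,-66.5-45/2,66,66,80)]
L+= [(s,(0,255,255)) for s in box(-11,11,-111.5,-66.5,64,82)]
L+= [(s,(255,255,0)) for s in box(58,72,-42,42,0,40)]
L+= [(s,(255,0,255)) for s in box(-21,21,-61,-47,0,64)]
b=bx # foot underside jig x
L+= [(s,(0,128,255)) for s in box(b-12,b,by-40,by+40,0,72)]
L+= [(s,(0,128,255)) for s in box(b-99,b-87,by-35,by+35,0,72)]
L+= [((np.array([b-135,by-28,52])/1000,np.array([b-135,by+28,52])/1000),(255,255,255))]
for c,(x,y,w,h,f) in {"top":(310,100,140,160,3.7),"side":(280,170,160,140,4)}.items():
    im,_=imaging.get_image(c)
    im=cv2.resize(im[y:y+h,x:x+w],None,fx=f,fy=f,interpolation=cv2.INTER_CUBIC)
    for (p,q),col in L:
        u=[tuple(int(v) for v in (proj(c,J+R@k)+.5-[x,y])*f) for k in(p,q)]
        cv2.line(im,u[0],u[1],col,1,cv2.LINE_AA)
    cv2.imwrite(f"pics/{c}_{out}.png",im)
E
python3 ov.py 0.692 -0.008 18.3 58 ov1
python3 -c "
from h import *
print(tri({'side':(343.8,236.8),'top':(380.4,197.5)}),tri({'side':(388.8,215.7),'top':(357.4,135.5)}))"
```

```text
(array([ 0.61379779, -0.03126908,  0.04832397]), np.float64(0.0008373456203702085)) (array([0.74153796, 0.01015001, 0.03281017]), np.float64(0.0003052024774172946))
```

View pics/top_ov1.png

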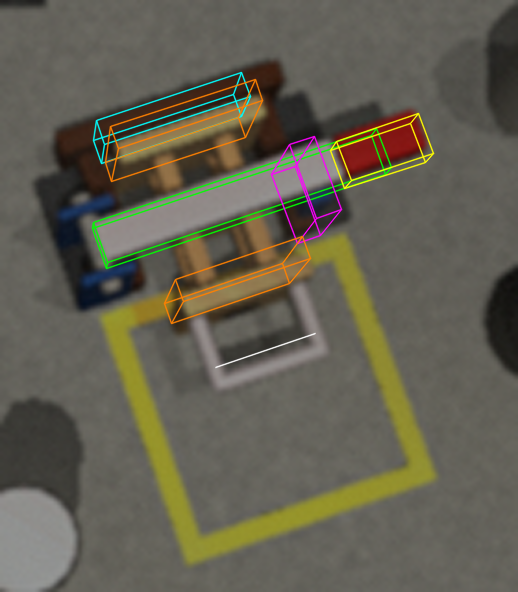

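View pics/side_ov1.png

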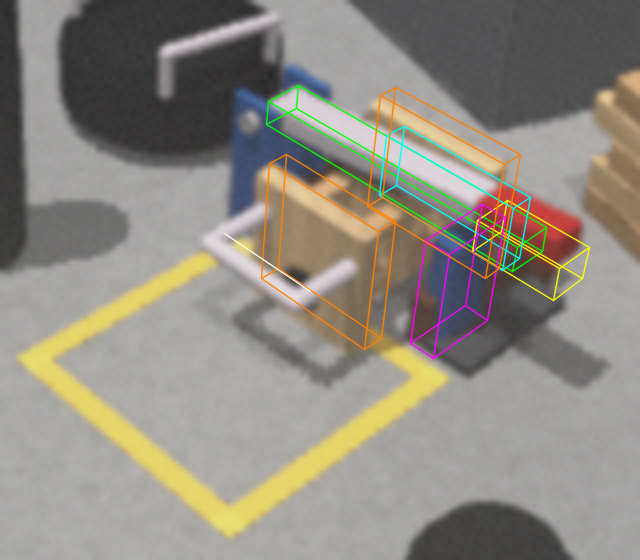

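```bash
python3 - <<'E'
from h import *
np.set_printoptions(precision=4,suppress=True)
R=np.array([[.949,-.314,0],[.314,.949,0],[0,0,1]]);S=np.array([.600,-.040,0])
for c in("top","side"):
    im,d=imaging.get_image(c);cal=imaging.get_calibration(c);K=cal["camera_matrix"];T=cal["world_from_camera"]
    v,u=np.mgrid[:400,:640];P=np.stack([(u-K[0,2])/K[0,0]*d,(v-K[1,2])/K[1,1]*d,d],-1)@T[:3,:3].T+T[:3,3]
    Q=(P-S)@R   # square frame
    hsv=cv2.cvtColor(im,cv2.COLOR_BGR2HSV)
    def rep(n,m):
        q=Q[m&(d>0)]; 
        if len(q): print(c,n,len(q),"pct5",np.percentile(q,5,0),"med",np.median(q,0),"pct95",np.percentile(q,95,0))
    box=(Q[...,0]>-.1)&(Q[...,0]<.2)&(abs(Q[...,1])<.16)&(Q[...,2]<.15)
    h,s,vv=hsv[...,0],hsv[...,1],hsv[...,2]
    rep("red",box&((h<6)|(h>174))&(s>150)&(vv>90))
    rep("bluepost",box&(h>95)&(h<130)&(s>100)&(vv>40))
    g=box&(s<50)&(vv>110)&(Q[...,2]>.035); 
    rep("barwhite",g&(Q[...,0]>.05)); 
    q=Q[g&(Q[...,0]>.05)&(d>0)]
    if c=="top" or 1:
        for y0 in np.arange(-.06,.07,.02):
            k=q[(q[:,1]>y0)&(q[:,1]<y0+.02)]
            if len(k): print("  bar y",y0,np.median(k,0),k[:,0].min(),k[:,0].max())
    rep("handle",g&(Q[...,0]<.03))
    rep("bartop",box&(s<90)&(vv>60)&(Q[...,2]<.02)&(Q[...,0]<.05)&(abs(Q[...,1])<.04))
    rep("wood", box&(h>8)&(h<22)&(s>60)&(vv>90)&(Q[...,2]>.05))
E
```

```text
top red 247 pct5 [ 0.089  -0.1008  0.0931] med [ 0.098  -0.0824  0.0959] pct95 [ 0.1072 -0.063   0.099 ]
top bluepost 134 pct5 [ 0.0779 -0.0535  0.0582] med [0.0855 0.0656 0.0837] pct95 [0.1178 0.0814 0.087 ]
top barwhite 857 pct5 [ 0.0886 -0.0515  0.0792] med [0.099  0.0154 0.086 ] pct95 [0.1267 0.1379 0.092 ]
  bar y -0.06 [ 0.0982 -0.0496  0.0913] 0.08808542867615825 0.10819373239864881
  bar y -0.039999999999999994 [ 0.098  -0.0302  0.0896] 0.0876706680120572 0.10850074009666108
  bar y -0.01999999999999999 [ 0.0983 -0.0099  0.0878] 0.08792324383398746 0.10848718405051819
  bar y 1.3877787807814457e-17 [0.098  0.01   0.0864] 0.08791714060905276 0.10840482387147295
  bar y 0.020000000000000018 [0.0977 0.0302 0.0849] 0.08834690758977745 0.10871991536841667
  bar y 0.04000000000000002 [0.098  0.0504 0.083 ] 0.08810992654432487 0.1086468918629598
  bar y 0.060000000000000026 [0.0983 0.0661 0.0814] 0.07396639157264957 0.11079738486260872
top handle 190 pct5 [ 0.0078 -0.0276  0.0547] med [0.0124 0.0026 0.0581] pct95 [0.027  0.0326 0.0606]
top bartop 2239 pct5 [-0.0942 -0.0352 -0.0009] 
[... 729 characters left out ...]
13470220899563182
  bar y 1.3877787807814457e-17 [0.0894 0.0094 0.0833] 0.08498572890397345 0.1356346517404724
  bar y 0.020000000000000018 [0.0891 0.0302 0.0815] 0.0571535536650478 0.13458306404311235
  bar y 0.04000000000000002 [0.0902 0.0507 0.0799] 0.07596563788116625 0.1346647003658616
  bar y 0.060000000000000026 [0.0895 0.0654 0.0764] 0.06953564899783703 0.1635039075828268
side handle 239 pct5 [ 0.0051 -0.0312  0.0507] med [ 0.0097 -0.0045  0.055 ] pct95 [0.0276 0.0298 0.0572]
side bartop 2315 pct5 [-0.0936 -0.0361 -0.0019] med [-0.0222 -0.0033 -0.0005] pct95 [0.046  0.0354 0.0018]
side wood 1066 pct5 [ 0.0459 -0.1541  0.052 ] med [ 0.0947 -0.0159  0.0677] pct95 [0.198  0.0284 0.0855]
```

```bash
python3 - <<'E'
from h import *
np.set_printoptions(precision=3,suppress=True)
R=np.array([[.949,-.314,0],[.314,.949,0],[0,0,1]]);S=np.array([.600,-.040,0])
for c in("side","top"): imaging.get_image(c)
for n in["spray","glue","puck","trim_ring","tape_roll","driver"]:
    p={}
    for c in("side","top"):
        r=imaging.pinpoint(c,n)
        if r:p[c]=r[0]["pixel"]
    for c in p:
        w=onz(c,p[c]);print(n,c,np.round(p[c],0),w[:2],"sq",((w-S)@R)[:2])
Rt=np.array([[-.314,.949,0],[.949,.314,0],[0,0,-1.]]) # cols: jy,jx,-z
Rt=np.stack([R[:,1],R[:,0],[0,0,-1]],1)
s=env.observe();M=s["tool_rot"].T@Rt
print("det",np.linalg.det(Rt),"rotvec/45",np.degrees(cv2.Rodrigues(M)[0].ravel())/45)
tgt=S+R@[.097,-.086,.2]
print(tgt,"shift/.3",s["tool_rot"].T@(tgt-s["position"])/.3)
print(env.observe()["time_s"])
E
```

```text
spray side [274. 234.] [0.513 0.082] sq [-0.044  0.143]
spray top [312. 249.] [0.515 0.104] sq [-0.035  0.163]
glue side [460. 293.] [ 0.762 -0.195] sq [ 0.105 -0.198]
glue top [457. 130.] [ 0.762 -0.204] sq [ 0.102 -0.206]
puck side [403. 318.] [ 0.639 -0.202] sq [-0.014 -0.166]
puck top [461. 183.] [ 0.648 -0.206] sq [-0.007 -0.173]
trim_ring side [224. 256.] [0.404 0.057] sq [-0.156  0.154]
trim_ring top [330. 303.] [0.408 0.068] sq [-0.148  0.163]
tape_roll side [461. 294.] [ 0.761 -0.199] sq [ 0.103 -0.201]
tape_roll top [481. 248.] [ 0.514 -0.239] sq [-0.144 -0.162]
driver side [322. 195.] [0.666 0.181] sq [0.132 0.189]
driver top [280. 177.] [0.664 0.168] sq [0.126 0.177]
det 0.9991969999999999 rotvec/45 [0.    0.    1.084]
[ 0.719 -0.091  0.2  ] shift/.3 [-2.326 -1.18   0.161]
1.7
```

Call:
step_arm --steps '[0.55,-1,-0.5,0,0,0,1,0.55,-1,-0.5,0,0,0,1,0.55,-1,-0.5,0,0,0,1,0.55,-1,-0.5,0,0,0,1,0.55,-1,-0.5,0,0,0,1,0.55,-1,-0.5,0,0,0,1,0.55,-1,-0.5,0,0,0,1,0.55,-1,-0.5,0,0,0,1]'

```text
time_s: 2.5
position: [0.4345, 0.2488, 0.2482]
tool_rot: [[-0.372, 0.928, 0.001], [0.928, 0.372, -0.001], [-0.001, 0.0, -1.0]]
ft_force: [-0.7, 0.5, -0.1]
grip_width: 0.0473
```

```bash
cat > go.py <<'E'
from h import *
np.set_printoptions(precision=4,suppress=True)
a=np.radians(18.3)
R=np.array([[np.cos(a),-np.sin(a),0],[np.sin(a),np.cos(a),0],[0,0,1]]);S=np.array([.600,-.040,0])
def Rt(pitch):  # pitch deg about jig y; negative = points +jx
    p=np.radians(pitch);b=np.stack([R[:,1],R[:,0],[0,0,-1]],1)
    return b@cv2.Rodrigues(np.array([p,0,0]))[0]
def rel(sq,pitch=0,back=0):
    s=env.observe();T=s["tool_rot"];t=S+R@np.array(sq)
    t=t+Rt(pitch)[:,2]*back
    print("t",s["time_s"],"sqpos",R.T@(s["position"]-S),"z",T[:,2]@R,"F",s["ft_force"]@R,"w",s["grip_width"])
    print("shift",T.T@(t-s["position"])/.3,"turn",np.degrees(cv2.Rodrigues(T.T@Rt(pitch))[0].ravel())/45, 'q',s['q'])
E
python3 -c "
from go import *
rel([.097,-.086,.2])"
```

```text
t 2.5 sqpos [-0.0664  0.3261  0.2482] z [ 0.0003 -0.0008 -1.    ] F [-0.5172  0.701  -0.0986] w 0.047276859472935306
shift [-1.4044  0.4596  0.1617] turn [0.0004 0.001  0.078 ] q [16.2402 16.8595 81.9412 -0.043  81.1793 -5.5621]
```

Call:
step_arm --steps '[0.5,-1,0.46,0,0,0,0.08,0.5,-1,0.46,0,0,0,0.08,0.5,-1,0.46,0,0,0,0.08,0.5,-1,0.46,0,0,0,0.08,0.5,-1,0.46,0,0,0,0.08,0.5,-1,0.46,0,0,0,0.08,0.5,-1,0.46,0,0,0,0.08]'

```text
time_s: 3.2
position: [0.6744, 0.0236, 0.2476]
tool_rot: [[-0.316, 0.949, -0.0], [0.949, 0.316, -0.0], [-0.0, -0.0, -1.0]]
ft_force: [-0.4, 0.0, 0.1]
grip_width: 0.0424
```

```bash
python3 -c "
from go import *
rel([.097,-.086,.15])"
```

```text
t 3.2 sqpos [0.0906 0.037  0.2476] z [-0.0004 -0.     -1.    ] F [-0.3589  0.1463  0.1062] w 0.04239256805974569
shift [-0.4101  0.0206  0.3253] turn [-0.0005  0.      0.0025] q [ -8.0205  35.0249  51.5468  -0.0099  93.4472 -26.4356]
```

Call:
step_arm --steps '[0.5,-0.37,0.02,0.2,0,0,0,0.5,-0.37,0.02,0.33,0,0,0,0.5,-0.37,0.02,0.33,0,0,0,0.5,-0.37,0.02,0.33,0,0,0,0.5,-0.37,0.02,0.33,0,0,0]'

```text
time_s: 3.7
position: [0.7135, -0.0774, 0.1485]
tool_rot: [[-0.317, 0.948, -0.002], [0.948, 0.317, 0.001], [0.001, -0.001, -1.0]]
ft_force: [-0.4, 0.3, 0.0]
grip_width: 0.0426
```

```bash
python3 -c "
from go import *
rel([.097,-.086,.085])
im,_=imaging.get_image('side');cv2.imwrite('pics/s1.png',cv2.resize(im[90:290,240:500],None,fx=3,fy=3))
im,_=imaging.get_image('top');cv2.imwrite('pics/t1.png',cv2.resize(im[70:230,310:510],None,fx=3,fy=3))"
```

```text
t 3.7 sqpos [ 0.096  -0.0712  0.1485] z [-0.0014  0.0014 -1.    ] F [-0.334   0.3974  0.0056] w 0.04258544908434258
shift [-0.0498  0.0035  0.2116] turn [-0.0018 -0.0018  0.0038] q [-15.6226  43.2061  51.6916   0.0219  85.2123 -34.0932]
```

View pics/s1.png

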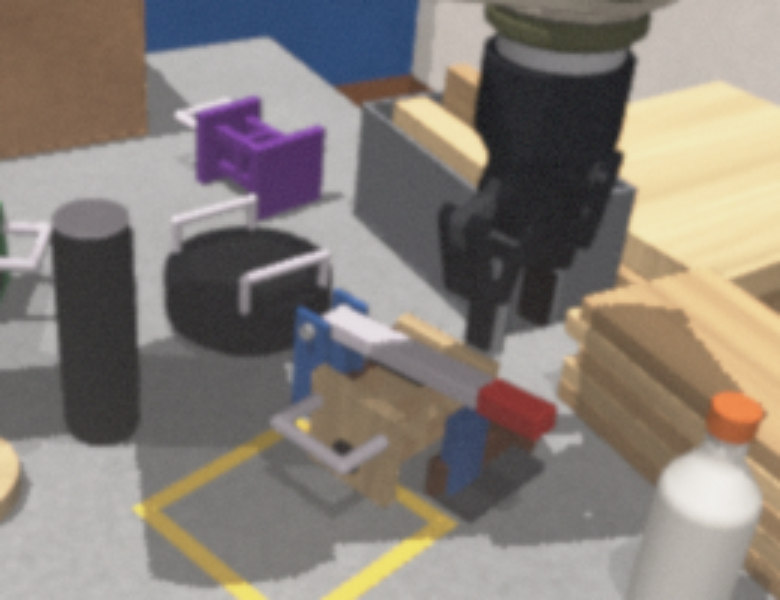

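View pics/t1.png

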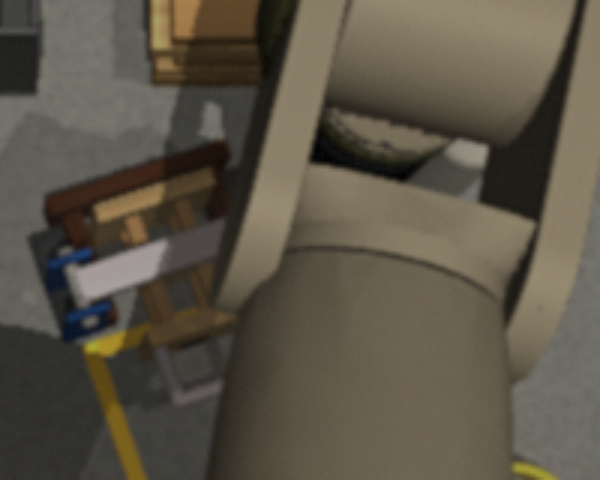

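Call:
step_arm --steps '[0.5,-0.05,0,0.05,0,0,0,0.5,-0.05,0,0.15,0,0,0,0.5,-0.05,0,0.218,0,0,0,0.5,-0.05,0,0.218,0,0,0,0.5,-0.05,0,0.218,0,0,0]'

```text
time_s: 4.3
position: [0.7188, -0.0921, 0.0847]
tool_rot: [[-0.318, 0.948, 0.001], [0.948, 0.318, -0.0], [-0.001, 0.001, -1.0]]
ft_force: [0.6, -0.4, -0.1]
grip_width: 0.0426
```

```bash
python3 -c "
from go import *
rel([.097,-.086,.084])
im,_=imaging.get_image('side');cv2.imwrite('pics/s2.png',cv2.resize(im[90:290,240:500],None,fx=3,fy=3))"
```

```text
t 4.3 sqpos [ 0.0964 -0.0867  0.0847] z [ 0.0008 -0.0007 -1.    ] F [ 0.4691 -0.6254 -0.1102] w 0.04259729946404382
shift [0.0024 0.0019 0.0022] turn [0.0011 0.0009 0.0047] q [-16.6294  46.8971  54.792   -0.0044  78.2487 -35.1417]
```

View pics/s2.png

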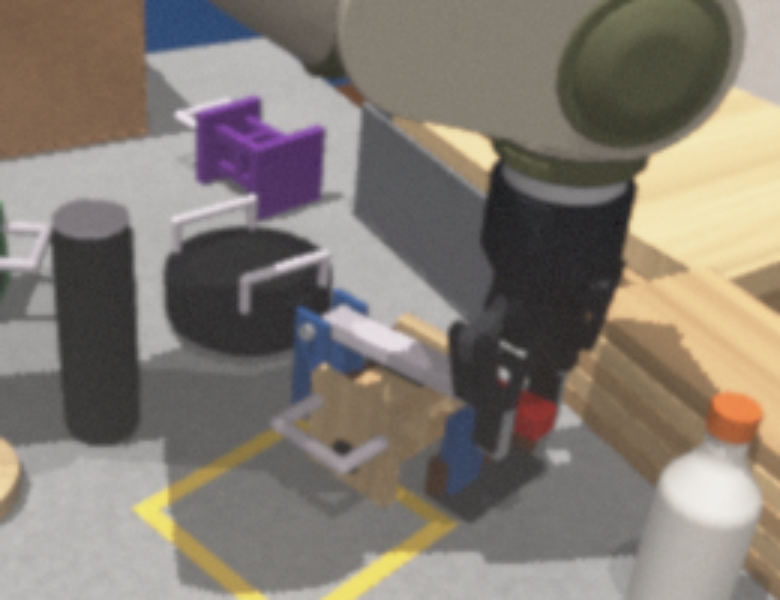

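Jaws straddle the red end (~(525,410) in the crop). Close gently, then lift along the arc.

Call:
step_arm --steps '[0,0,0,0,0,0,0,0,0,0,0,0,0,0,0,0,0,0,0,0,0,0,0,0,0,0,0,0]' --grip_force 25

```text
time_s: 4.75
position: [0.7202, -0.0917, 0.0858]
tool_rot: [[-0.318, 0.948, 0.006], [0.948, 0.318, -0.001], [-0.003, 0.006, -1.0]]
ft_force: [7.7, 1.9, 0.7]
grip_width: 0.0217
```

Call:
step_arm --steps '[0,0.006,0,-0.04,0,0,0,0,0.014,0,-0.084,0,0,0,0,0.03,0,-0.13,0,0,0,0,0.049,0,-0.18,0,0,0,0,0.075,0,-0.225,0,0,0,0,0.102,0,-0.266,0,0,0,0,0.102,0,-0.266,0,0,0]'

```text
time_s: 5.45
position: [0.7101, -0.0612, 0.1664]
tool_rot: [[-0.319, 0.948, 0.006], [0.948, 0.319, 0.0], [-0.002, 0.006, -1.0]]
ft_force: [7.9, 4.1, 0.1]
grip_width: 0.0213
```

```bash
python3 -c "
from go import *
rel([.097,-.086,.084])
im,_=imaging.get_image('side');cv2.imwrite('pics/s3.png',cv2.resize(im[90:290,240:500],None,fx=3,fy=3))"
```

```text
t 5.45 sqpos [ 0.0979 -0.0547  0.1664] z [ 0.0062 -0.0019 -1.    ] F [8.7701 1.4597 0.1366] w 0.02126911875283797
shift [-0.1038 -0.0051  0.2748] turn [0.0079 0.0025 0.0067] q [-14.4488  41.7264  51.7499   0.0989  86.166  -33.0557]
```

View pics/s3.png

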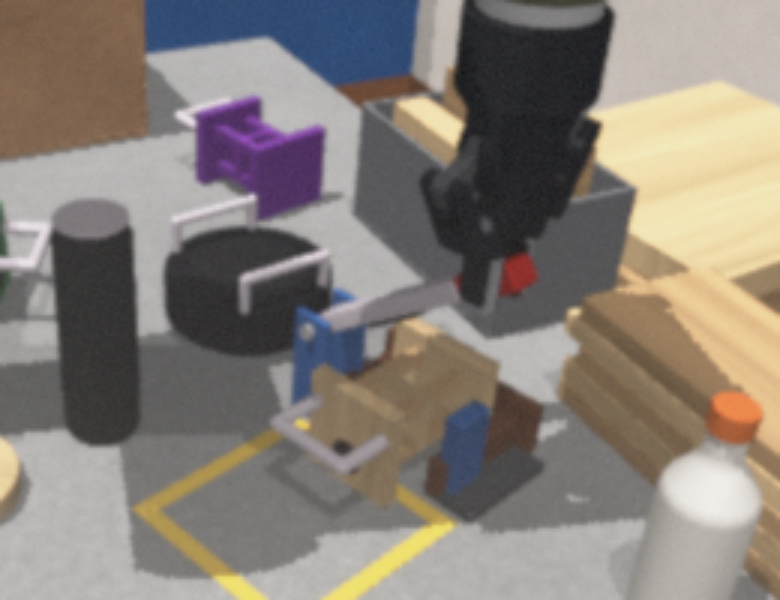

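Call:
step_arm --steps '[0,0.035,0,-0.04,0,0,0,0,0.07,0,-0.075,0,0,0,0,0.11,0,-0.107,0,0,0,0,0.153,0,-0.134,0,0,0,0,0.222,0,-0.167,0,0,0,0,0.295,0,-0.189,0,0,0,0,0.345,0,-0.197,0,0,0,0,0.395,0,-0.202,0,0,0,0,0.395,0,-0.202,0,0,0,0,0.395,0,-0.202,0,0,0]'

```text
time_s: 6.5
position: [0.6729, 0.0506, 0.2268]
tool_rot: [[-0.319, 0.948, 0.008], [0.948, 0.319, 0.001], [-0.002, 0.008, -1.0]]
ft_force: [10.2, 5.3, 3.7]
grip_width: 0.0215
```

```bash
python3 -c "
from go import *
rel([.097,-.086,.084])
im,_=imaging.get_image('side');cv2.imwrite('pics/s4.png',cv2.resize(im[90:290,240:500],None,fx=3,fy=3))"
```

```text
t 6.5 sqpos [0.0977 0.0631 0.2268] z [ 0.0083 -0.0019 -1.    ] F [11.3752  1.8642  3.6547] w 0.02152311352105013
shift [-0.4962 -0.0087  0.4768] turn [0.0106 0.0024 0.0062] q [ -5.7598  35.381   54.2537   0.0948  89.8858 -24.339 ]
```

View pics/s4.png

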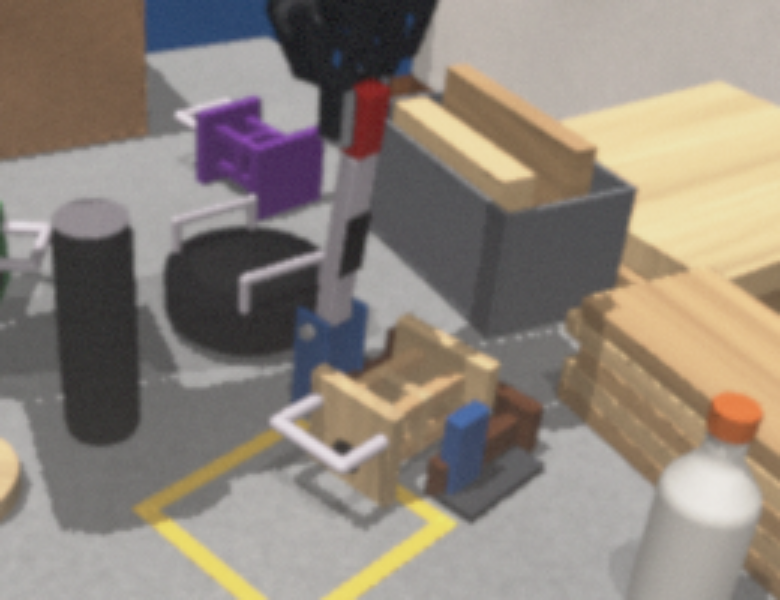

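Call:
step_arm --steps '[0.5,0,0,0,0,0,0,0.5,0,0,0,0,0,0,0.5,0,0,0,0,0,0,0.5,0,0,-0.1,0,0,0,0.5,0,0,-0.25,0,0,0,0.5,0,0,-0.25,0,0,0]'

```text
time_s: 7.15
position: [0.6721, 0.0492, 0.3061]
tool_rot: [[-0.317, 0.948, 0.011], [0.948, 0.317, -0.001], [-0.005, 0.01, -1.0]]
ft_force: [-0.1, 0.4, 0.6]
grip_width: 0.0427
```

```bash
python3 -c "
from go import *
print('pre (45deg back 90mm)');rel([.011,.001,.052],-45,-.09)
"
```

```text
pre (45deg back 90mm)
t 7.15 sqpos [0.0965 0.0621 0.3061] z [ 0.0103 -0.0048 -0.9999] F [0.0735 0.397  0.612 ] w 0.042650477381217314
shift [-0.1989 -0.5042  0.6306] turn [-0.9869  0.0041  0.0064] q [ -5.8483  33.5186  45.0313  -0.0082 100.799  -24.3384]
```

Call:
step_arm --steps '[0.22,-0.1,-0.15,0,-0.15,0,0,0.22,-0.2,-0.5,0.1,-0.34,0,0,0.22,-0.2,-0.5,0.2,-0.53,0,0,0.22,-0.2,-0.5,0.3,-0.72,0,0,0.22,-0.2,-0.5,0.4,-0.9,0,0,0.22,-0.2,-0.5,0.5,-0.98,0,0,0.22,-0.2,-0.5,0.5,-0.98,0,0.006,0.22,-0.2,-0.5,0.5,-0.98,0,0.006]'

```text
time_s: 7.95
position: [0.5465, -0.0555, 0.1475]
tool_rot: [[-0.31, 0.684, 0.66], [0.951, 0.221, 0.218], [0.003, 0.695, -0.719]]
ft_force: [0.3, 0.5, 0.0]
grip_width: 0.0188
```

```bash
cat > look.py <<'E'
from go import *
import sys
n=sys.argv[1]
P={}
for c in("top","side"):
    im,d=imaging.get_image(c);cal=imaging.get_calibration(c);K=cal["camera_matrix"];T=cal["world_from_camera"]
    P[c]=(im,d)
    v,u=np.mgrid[:400,:640];X=np.stack([(u-K[0,2])/K[0,0]*d,(v-K[1,2])/K[1,1]*d,d],-1)@T[:3,:3].T+T[:3,3];Q=(X-S)@R
    hsv=cv2.cvtColor(im,cv2.COLOR_BGR2HSV);h,s,vv=hsv[...,0],hsv[...,1],hsv[...,2]
    m=(d>0)&(Q[...,0]>-.22)&(Q[...,0]<.04)&(abs(Q[...,1])<.05)&(Q[...,2]>.03)&(Q[...,2]<.16)&(s<45)&(vv>120)
    if m.sum(): print(c,"white",m.sum(),np.percentile(Q[m],5,0),np.median(Q[m],0),np.percentile(Q[m],95,0))
    m=(d>0)&(Q[...,0]>-.25)&(Q[...,0]<.17)&(abs(Q[...,1])<.06)&(Q[...,2]>.02)&(Q[...,2]<.16)&(h>8)&(h<22)&(s>60)&(vv>80)
    if m.sum(): print(c,"wood",m.sum(),np.percentile(Q[m],2,0),np.median(Q[m],0),np.percentile(Q[m],98,0))
    x,y,w,hh=(310,90,180,190) if c=="top" else (220,110,220,190)
    cv2.imwrite(f"pics/{c[0]}{n}.png",cv2.resize(im[y:y+hh,x:x+w],None,fx=3,fy=3))
E
python3 look.py 5; python3 -c "
from go import *
rel([.011,.001,.052],-45,-.05)
"
```

```text
top white 239 [ 0.0078 -0.028   0.0547] [0.0143 0.0037 0.0578] [0.0372 0.0329 0.0602]
top wood 920 [ 0.0482 -0.0324  0.0231] [ 0.0926 -0.007   0.06  ] [0.1459 0.0268 0.0756]
side white 287 [ 0.0055 -0.0313  0.0503] [ 0.0111 -0.0058  0.0551] [0.0367 0.029  0.0573]
side wood 1908 [ 0.0456 -0.0544  0.022 ] [ 0.0975 -0.0114  0.0536] [0.1579 0.0416 0.0721]
t 8.05 sqpos [-0.0555  0.0024  0.1477] z [ 0.6939  0.0016 -0.72  ] F [1.005  1.0275 0.35  ] w 0.018944779720637114
shift [-0.0053 -0.0647  0.2168] turn [-0.0235 -0.0019 -0.0066] q [ -32.4914   21.0179  110.7938   65.5403   36.2842 -101.7375]
```

View pics/s5.png

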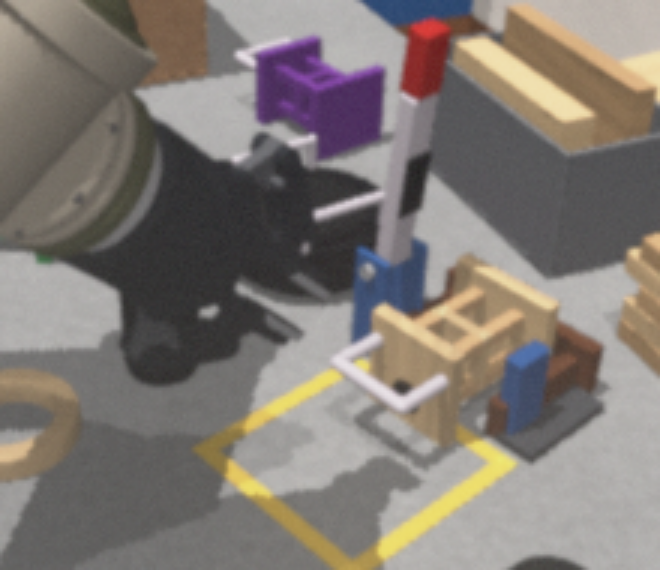

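View pics/t5.png

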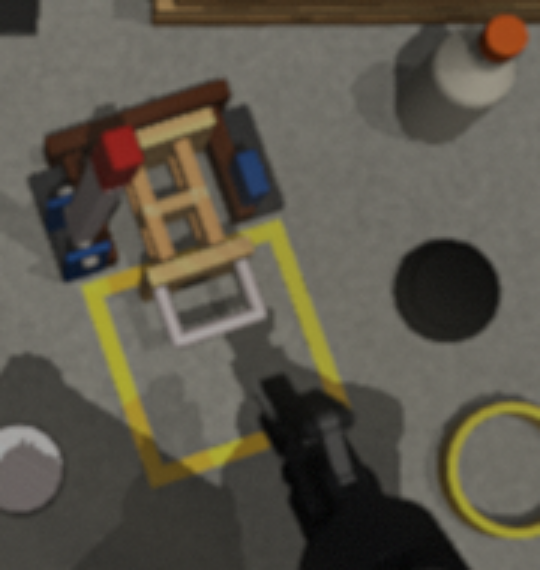

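```bash
cat > kin.py <<'E'
import numpy as np
from scipy.spatial.transform import Rotation as Ro
from scipy.optimize import least_squares
Q=np.array([[54.757,21.842,74.386,-0.001,83.858,-12.336],[16.2402,16.8595,81.9412,-.043,81.1793,-5.5621],[-8.0205,35.0249,51.5468,-.0099,93.4472,-26.4356],[-15.6226,43.2061,51.6916,.0219,85.2123,-34.0932],[-16.6294,46.8971,54.792,-.0044,78.2487,-35.1417],[-14.4488,41.7264,51.7499,.0989,86.166,-33.0557],[-5.7598,35.381,54.2537,.0948,89.8858,-24.339],[-5.8483,33.5186,45.0313,-.0082,100.799,-24.3384],[-32.4914,21.0179,110.7938,65.5403,36.2842,-101.7375]])
P=np.array([[.21393,.50639,.24769],[.4345,.2488,.2482],[.6744,.0236,.2476],[.7135,-.0774,.1485],[.7188,-.0921,.0847],[.7101,-.0612,.1664],[.6729,.0506,.2268],[.6721,.0492,.3061],[.5465,-.0555,.1475]])
def fk(q,p,s=(1,1,1)):
    z0,L1,L2,e,d,dw,Lt,a0=p;y=np.array
    R1=Ro.from_euler('Z',q[0],degrees=True)
    R2=R1*Ro.from_euler('Y',q[1],degrees=True)
    R3=R2*Ro.from_euler('Y',q[2],degrees=True)
    R4=R3*Ro.from_euler('Z',s[0]*q[3],degrees=True)
    R5=R4*Ro.from_euler('Y',q[4],degrees=True)
    R6=R5*Ro.from_euler('Z',s[1]*q[5],degrees=True)
    x=R1.apply([a0,0,z0])+R2.apply([0,d,L1])+R3.apply([e,0,L2])+R4.apply([0,dw,0])+R5.apply([0,0,Lt])
    return x,R6
if __name__=="__main__":
  for s in((1,1),(-1,1),(1,-1),(-1,-1)):
    best=None
    for t in range(10):
        x0=np.array([.3,.35,.35,0,.06,.06,.25,0])+np.random.randn(8)*.05
        r=least_squares(lambda p:np.concatenate([fk(q,p,s)[0]-x for q,x in zip(Q,P)]+[0.003*(p[[0,1,2,3,4,5,6,7]]-[.3,.35,.35,0,.06,.06,.25,0])]),x0)
        if best is None or r.cost<best.cost:best=r
    print(s,best.cost,best.x.round(4)); print((np.array([fk(q,best.x,s)[0] for q in Q])-P).round(4)[[0,1,4,7,8]])
    print(fk(Q[8],best.x,s)[1].as_matrix().round(3).tolist(), fk(Q[0],best.x,s)[1].as_matrix().round(3).tolist())
E
python3 kin.py
```

```text
(1, 1) 3.785870714023601e-07 [ 1.295e-01  5.371e-01  3.509e-01  1.027e-01  1.173e-01  2.000e-04
  2.402e-01 -1.000e-04]
[[ 0.      0.      0.    ]
 [ 0.0001 -0.     -0.    ]
 [ 0.      0.     -0.    ]
 [-0.0001  0.      0.    ]
 [-0.      0.      0.    ]]
[[-0.685, -0.311, 0.658], [-0.221, 0.95, 0.219], [-0.694, 0.005, -0.72]] [[-0.389, -0.921, -0.001], [-0.921, 0.389, -0.001], [0.001, 0.0, -1.0]]
(-1, 1) 0.00021055410341164096 [-0.1954  0.5304  0.3742  0.0654  0.2862 -0.1684 -0.0533 -0.0195]
[[ 0.0031  0.0049 -0.0031]
 [ 0.0069  0.0024 -0.0047]
 [ 0.0056 -0.0014 -0.0042]
 [-0.011   0.0015  0.0042]
 [-0.0058  0.0018  0.0066]]
[[0.477, -0.875, 0.08], [-0.608, -0.394, -0.689], [0.635, 0.281, -0.72]] [[-0.389, -0.921, -0.001], [-0.921, 0.389, -0.001], [0.001, 0.0, -1.0]]
(1, -1) 3.785870714019972e-07 [ 1.295e-01  5.371e-01  3.509e-01  1.027e-01  1.173e-01  2.000e-04
  2.402e-01 -1.000e-04]
[[ 0.      0.      0.    ]
 [ 0.0001 -0.     -0.    ]
 [ 0.      0.     -0.    ]
 [-0.0001  0.      0.    ]
 [-0.      0.      0.    ]]
[[0.753, 0.013, 0.658], [-0.176, -0.96, 0.219], [0.635, -0.281, -0.72]] [[-0.738, -0.675, -0.001], [-0.675, 0.738, -0.001], [0.001, -0.0, -1.0]]
(-1, -1) 0.000210554103411644 [-0.1954  0.5304  0.3742  0.0654  0.2862 -0.1684 -0.0533 -0.0195]
[[ 0.0031  0.0049 -0.0031]
 [ 0.0069  0.0024 -0.0047]
 [ 0.0056 -0.0014 -0.0042]
 [-0.011   0.0015  0.0042]
 [-0.0058  0.0018  0.0066]]
[[-0.089, 0.993, 0.08], [0.714, 0.12, -0.689], [-0.694, -0.005, -0.72]] [[-0.738, -0.675, -0.001], [-0.675, 0.738, -0.001], [0.001, -0.0, -1.0]]
```

```bash
cat > plan.py <<'E'
from kin import *
from go import R as RJ,S,Rt
p=np.array([.1295,.5371,.3509,.1027,.1173,.0002,.2402,-.0001])
lo=np.array([-178.18,-50.72,12.68,-81.47,9.98,-165.26]);hi=np.array([178.18,133.34,142.11,261.47,163.14,165.26])
C=Ro.from_euler('Z',90,degrees=True)
def ik(pos,M,q0):
    def f(q):
        x,r=fk(q,p);return np.concatenate([(x-pos)*10,(Ro.from_matrix(M).inv()*(r*C)).as_rotvec(),1e-5*(q-q0)])
    r=least_squares(f,np.clip(q0,lo+.1,hi-.1),bounds=(lo,hi),xtol=1e-12,ftol=1e-12);x,ro=fk(r.x,p)
    return r.x,np.linalg.norm(x-pos)*1000,np.degrees((Ro.from_matrix(M).inv()*(ro*C)).magnitude())
def tcp(sq,pitch):return S+RJ@np.array(sq)+Rt(pitch)[:,2]*.002
def traj(a,a2,n=12,P0=-.036):
    t=[]
    for x in np.linspace(.011,P0-.135,7):t.append(((x,.001,.052),a))
    for f in np.linspace(0,90,n+1)[1:]:
        th=np.radians(158.93-f);t.append(((P0+.1447*np.cos(th),.001,.1447*np.sin(th)),a+(a2-a)*f/90))
    return t
if __name__=="__main__":
    np.set_printoptions(precision=1,suppress=True,linewidth=150)
    for a,a2 in((-45,45),(-30,60),(-20,70),(-10,60),(0,60),(0,0)):
        print("a",a,a2)
        q=np.array([-32.5,21,110.8,65.5,36.3,-101.7]) if a<-25 else np.array([-20,40.,75,0,70,-33.])
        for sq,pt in traj(a,a2):
            q,e,er=ik(tcp(sq,pt),Rt(pt),q);print(np.array(sq).round(3),round(pt),q,"err",round(e,1),round(er,1))
E
python3 plan.py
```

```text
a -45 45
[0.  0.  0.1] -45 [ -25.9   36.1  107.3   88.3   29.6 -122.6] err 0.0 0.0
[-0.   0.   0.1] -45 [ -28.8   35.   111.5   91.1   31.2 -128.6] err 0.0 0.0
[-0.1  0.   0.1] -45 [ -32.1   34.   115.5   93.2   33.1 -134.3] err 0.0 0.0
[-0.1  0.   0.1] -45 [ -35.7   33.1  119.5   94.4   35.  -139.6] err 0.0 0.0
[-0.1  0.   0.1] -45 [ -39.8   32.5  123.4   94.9   37.1 -144.8] err 0.0 0.0
[-0.1  0.   0.1] -45 [ -44.5   32.   127.1   94.6   39.1 -149.9] err 0.0 0.0
[-0.2  0.   0.1] -45 [ -49.7   31.8  130.7   93.6   41.1 -154.9] err 0.0 0.0
[-0.2  0.   0.1] -38 [ -44.3   25.5  125.    74.9   34.  -128.8] err 0.0 0.0
[-0.2  0.   0.1] -30 [-38.9  21.9 118.7  51.   32.7 -99.4] err 0.0 0.0
[-0.1  0.   0.1] -22 [-33.7  20.5 112.   30.   37.1 -74.5] err 0.0 0.0
[-0.1  0.   0.1] -15 [-28.9  20.9 105.   15.6  44.9 -57.4] err 0.0 0.0
[-0.1  0.   0.1] -8 [-24.7  22.6  97.8   6.3  54.3 -46.4] err 0.0 0.0
[-0.1  0.   0.1] 0 [-20.9  25.3  90.4   0.   64.3 -39.2] err 0.0 0.0
[-0.1  0.   0.1] 8 [-17.6  28.8  83.   -4.6  74.4 -34.5] err 0.0 0.0
[-0.1  0.   0.1] 15 [-14.8  32.9  75.4  -8.2  84.4 -31.4]
[... 6259 characters left out ...]
] err 0.0 0.0
[-0.1  0.   0.1] 0 [-24.5  24.6  99.1   0.   56.3 -42.8] err 0.0 0.0
[-0.1  0.   0.1] 0 [-23.4  24.4  96.3   0.   59.2 -41.7] err 0.0 0.0
[-0.1  0.   0.1] 0 [-22.1  24.7  93.4   0.   61.9 -40.4] err 0.0 0.0
[-0.1  0.   0.1] 0 [-20.9  25.3  90.4   0.   64.3 -39.2] err 0.0 0.0
[-0.1  0.   0.1] 0 [-19.6  26.2  87.4   0.   66.4 -37.9] err 0.0 0.0
[-0.1  0.   0.1] 0 [-18.4  27.3  84.4   0.   68.2 -36.7] err 0.0 0.0
[-0.   0.   0.1] 0 [-17.2  28.7  81.5   0.   69.8 -35.5] err 0.0 0.0
[-0.   0.   0.1] 0 [-16.1  30.3  78.6   0.   71.1 -34.4] err 0.0 0.0
[-0.   0.   0.1] 0 [-15.1  32.1  75.8   0.   72.1 -33.4] err 0.0 0.0
[0.  0.  0.1] 0 [-14.2  33.9  73.3   0.   72.8 -32.5] err 0.0 0.0
```

```bash
python3 -c "
from go import *
rel([.011,.001,.0525],-40,-.04)
rel([.011,.001,.0525],-40,.002)
"
```

```text
t 8.05 sqpos [-0.0555  0.0024  0.1477] z [ 0.6939  0.0016 -0.72  ] F [1.005  1.0275 0.35  ] w 0.018944779720637114
shift [-0.0052 -0.0513  0.2492] turn [ 0.0876 -0.0022 -0.0065] q [ -32.4914   21.0179  110.7938   65.5403   36.2842 -101.7375]
t 8.05 sqpos [-0.0555  0.0024  0.1477] z [ 0.6939  0.0016 -0.72  ] F [1.005  1.0275 0.35  ] w 0.018944779720637114
shift [-0.0055 -0.0609  0.3889] turn [ 0.0876 -0.0022 -0.0065] q [ -32.4914   21.0179  110.7938   65.5403   36.2842 -101.7375]
```

Call:
step_arm --steps '[0.22,-0.003,-0.03,0.1,0.04,0,-0.003,0.22,-0.005,-0.051,0.2,0.088,0,-0.006,0.22,-0.005,-0.051,0.25,0.088,0,-0.006,0.22,-0.005,-0.051,0.25,0.088,0,-0.006]'

```text
time_s: 8.45
position: [0.5885, -0.0428, 0.0844]
tool_rot: [[-0.318, 0.725, 0.611], [0.948, 0.244, 0.204], [-0.001, 0.644, -0.765]]
ft_force: [-0.0, 0.3, -0.2]
grip_width: 0.019
```

```bash
python3 look.py 6;  python3 -c "
from go import *
rel([.011,.001,.0525],-40,.002)
"
```

```text
top white 128 [ 0.0084 -0.0278  0.0548] [0.0188 0.0267 0.0582] [0.0387 0.0333 0.0603]
top wood 925 [ 0.0482 -0.0327  0.0231] [ 0.0925 -0.0074  0.0604] [0.146  0.0277 0.0756]
side white 254 [ 0.0045 -0.0316  0.0506] [ 0.0095 -0.0099  0.0551] [0.0335 0.0287 0.0578]
side wood 1919 [ 0.0455 -0.0543  0.0219] [ 0.0969 -0.0114  0.0543] [0.1584 0.0407 0.0721]
t 8.55 sqpos [-0.0128  0.0008  0.0856] z [ 0.6451  0.0009 -0.7641] F [-0.277   0.2835 -0.649 ] w 0.01858006143924842
shift [ 0.0006 -0.0108  0.1422] turn [ 0.0039 -0.0011  0.0051] q [ -26.9608   29.9965  106.6718   67.0298   29.8923 -101.8242]
```

View pics/s6.png

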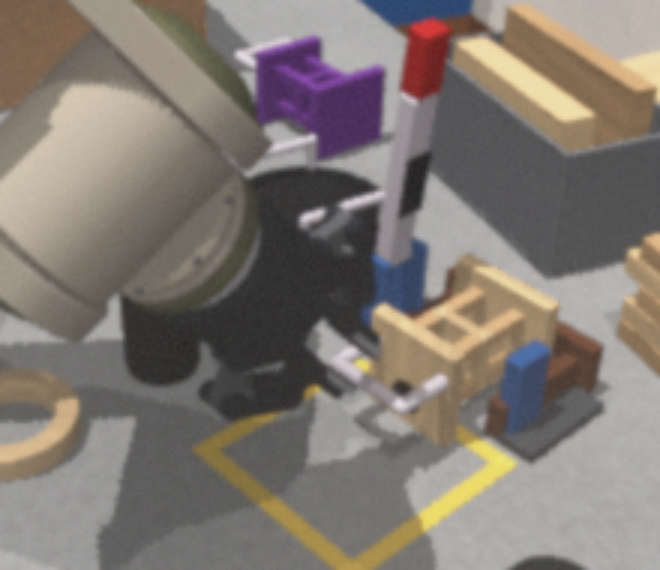

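View pics/t6.png

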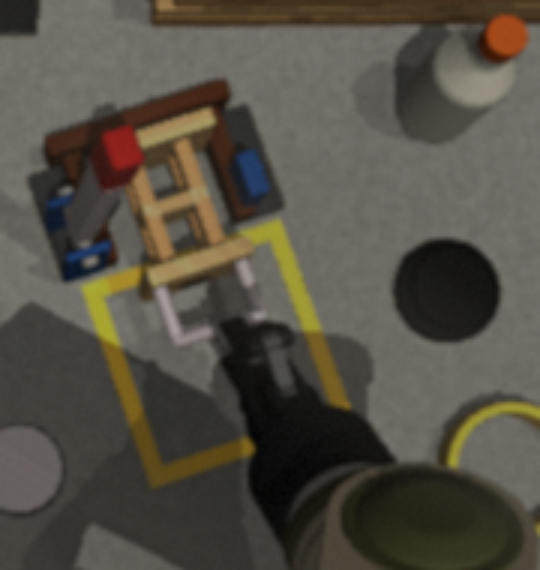

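Call:
step_arm --steps '[0.22,0.005,-0.005,0.05,0,0,0.005,0.22,0.007,-0.01,0.1,0,0,0.005,0.22,0.007,-0.01,0.142,0,0,0.005,0.22,0.007,-0.01,0.142,0,0,0.005]'

```text
time_s: 8.95
position: [0.611, -0.0335, 0.0502]
tool_rot: [[-0.314, 0.726, 0.612], [0.949, 0.239, 0.203], [0.001, 0.645, -0.764]]
ft_force: [-1.1, 0.0, -0.0]
grip_width: 0.0186
```

```bash
python3 look.py 7;  python3 -c "
from go import *
rel([.011,.001,.0525],-40,.002)
"
```

```text
top white 107 [ 0.009  -0.028   0.0558] [0.0249 0.0278 0.0578] [0.0382 0.0333 0.0602]
top wood 918 [ 0.0482 -0.0323  0.0233] [ 0.0924 -0.0073  0.0601] [0.1461 0.0271 0.0758]
side white 219 [ 0.0056 -0.0317  0.0503] [ 0.0091 -0.0167  0.0551] [0.0353 0.0244 0.0574]
side wood 1767 [ 0.0451 -0.0542  0.0217] [ 0.1066 -0.0134  0.0547] [0.1585 0.0479 0.0723]
t 9.05 sqpos [0.0121 0.0027 0.0509] z [ 0.6449  0.0005 -0.7642] F [ 0.5152 -0.9464 -0.685 ] w 0.01908229026639088
shift [-0.0056  0.0008  0.0002] turn [ 0.0036 -0.0006 -0.0009] q [ -24.5498   35.1091  104.8434   73.5019   27.2474 -106.8745]
```

View pics/s7.png

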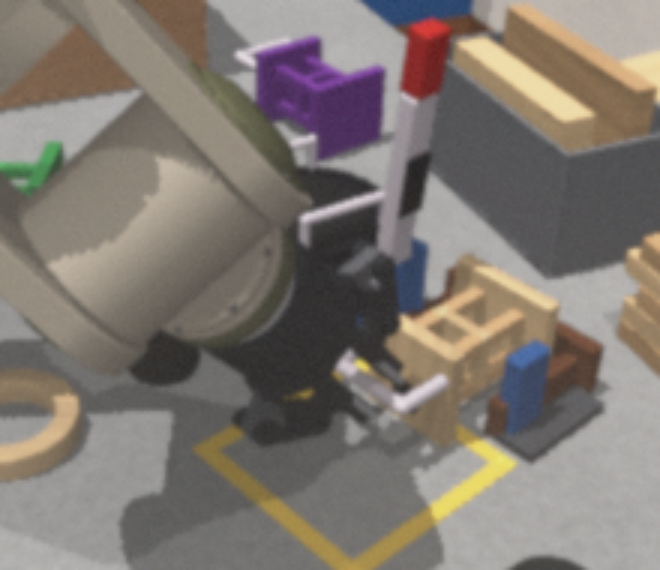

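View pics/t7.png

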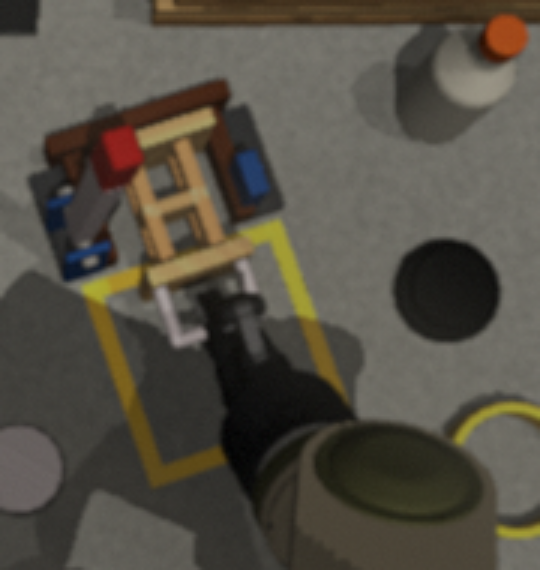

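Fingers straddle the cross bar (side crop (375,385)), between the legs. Close.

Call:
step_arm --steps '[0,0,0,0,0,0,0,0,0,0,0,0,0,0,0,0,0,0,0,0,0,0,0,0,0,0,0,0]' --grip_force 40

```text
time_s: 9.45
position: [0.6107, -0.0337, 0.0511]
tool_rot: [[-0.313, 0.725, 0.613], [0.95, 0.239, 0.203], [0.001, 0.645, -0.764]]
ft_force: [-4.4, -1.2, 5.9]
grip_width: 0.0077
```

```bash
python3 -c "
from go import *
rel([-.171,.001,.0525],-40,.002)
"
```

```text
t 9.45 sqpos [0.0121 0.0026 0.0511] z [ 0.6454  0.     -0.7638] F [-4.5946  0.2249  5.9421] w 0.007713412562112578
shift [-0.0057 -0.4633 -0.3908] turn [ 0.0044 -0.     -0.001 ] q [ -24.5515   35.0883  104.8511   73.5702   27.2358 -106.927 ]
```

Call:
step_arm --steps '[0,0,-0.02,-0.017,0,0,0,0,0,-0.05,-0.042,0,0,0,0,0,-0.09,-0.076,0,0,0,0,0,-0.13,-0.11,0,0,0,0,0,-0.17,-0.143,0,0,0,0,0,-0.17,-0.143,0,0,0]'

```text
time_s: 10.05
position: [0.5463, -0.0549, 0.0509]
tool_rot: [[-0.312, 0.726, 0.612], [0.95, 0.238, 0.203], [0.002, 0.645, -0.764]]
ft_force: [-12.3, -2.7, 18.7]
grip_width: 0.0087
```

```bash
python3 look.py 8;  python3 -c "
from go import *
rel([-.171,.001,.0525],-40,.002)
"
```

```text
top white 64 [-0.0494 -0.0295  0.0556] [-0.0371 -0.026   0.0584] [-0.0218 -0.0225  0.0607]
top wood 1057 [-0.0195 -0.0318  0.0233] [ 0.0293 -0.0019  0.0604] [0.0784 0.0353 0.0759]
side white 231 [-0.0623 -0.0318  0.0503] [-0.0569 -0.0249  0.055 ] [-0.0234  0.0182  0.0669]
side wood 2442 [-0.0216 -0.0541  0.0214] [ 0.0618 -0.0119  0.0482] [0.1625 0.0497 0.0721]
t 10.15 sqpos [-0.0548  0.0026  0.0511] z [ 0.6452 -0.0004 -0.764 ] F [-7.5623  0.1127 11.2644] w 0.008264705570598583
shift [-0.0057 -0.2929 -0.2468] turn [ 0.0041  0.0005 -0.002 ] q [ -31.0343   32.3329  114.0201   81.5098   29.6418 -121.8019]
```

View pics/s8.png

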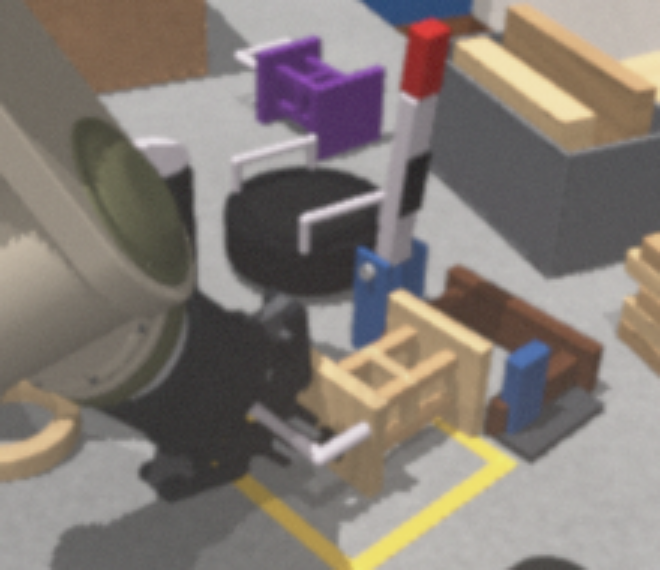

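View pics/t8.png

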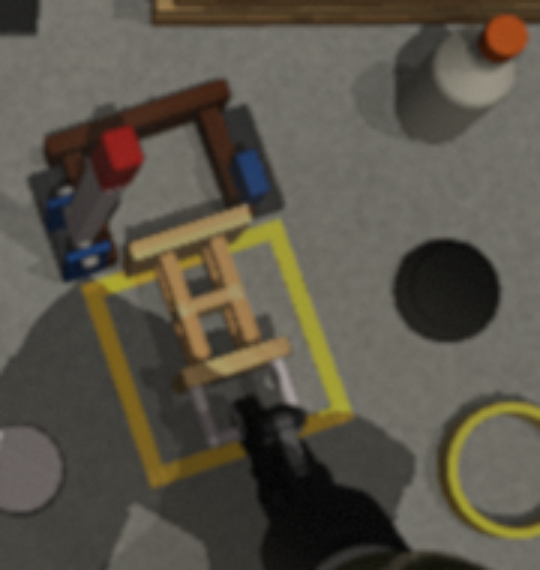

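Call:
step_arm --steps '[0,0,-0.03,-0.025,0,0,0,0,0,-0.07,-0.059,0,0,0,0,0,-0.12,-0.101,0,0,0,0,0,-0.17,-0.143,0,0,0,0,0,-0.22,-0.185,0,0,0,0,0,-0.26,-0.219,0,0,0,0,0,-0.293,-0.247,0,0,0,0,0,-0.293,-0.247,0,0,0]'

```text
time_s: 10.95
position: [0.4376, -0.091, 0.0507]
tool_rot: [[-0.312, 0.726, 0.612], [0.95, 0.237, 0.202], [0.002, 0.645, -0.764]]
ft_force: [-18.2, -3.7, 27.2]
grip_width: 0.0083
```

```bash
python3 look.py 9;  python3 -c "
from go import *
rel([-.171,.001,.0525],-40,.002)
"
```

```text
top white 59 [-0.1727  0.0213  0.0553] [-0.1599  0.0301  0.0576] [-0.1423  0.0325  0.0604]
top wood 867 [-0.1333 -0.0326  0.0573] [-0.0831  0.002   0.0714] [-0.0374  0.0358  0.0765]
side white 294 [-0.1762 -0.0321  0.0504] [-0.1647 -0.0257  0.0552] [-0.1354  0.0245  0.072 ]
side wood 3060 [-0.1358 -0.0534  0.0213] [-0.059  -0.0096  0.049 ] [0.1619 0.0491 0.0724]
t 11.05 sqpos [-0.1696  0.0026  0.0509] z [ 0.6452 -0.0008 -0.764 ] F [-12.5533   0.3426  18.077 ] w 0.00856176021856585
shift [-0.0052 -0.0002 -0.0004] turn [ 0.0041  0.001  -0.0026] q [ -46.9774   29.3285  128.4664   86.2644   35.9463 -144.1709]
```

View pics/s9.png

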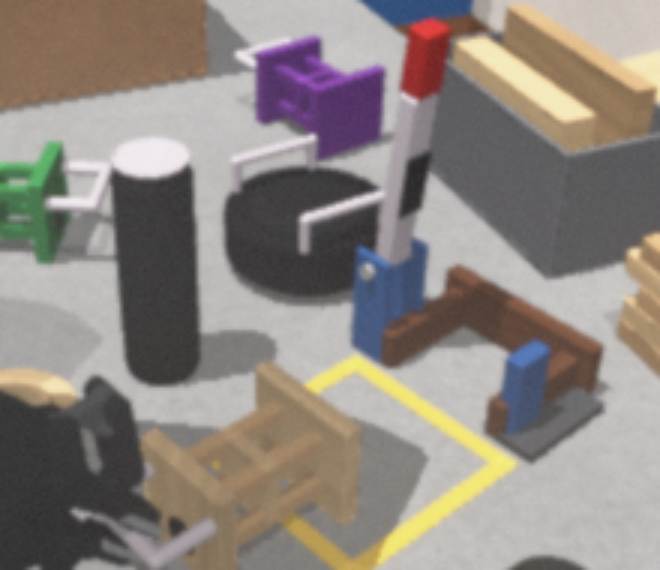

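View pics/t9.png

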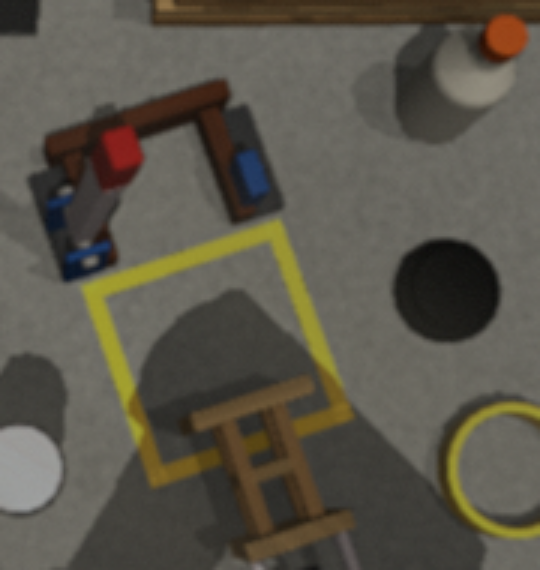

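```bash
cat > arc.py <<'E'
from go import *
def rows(phis,phi0,low=0.0,dphi_tool=None,P=(0,0)):
    s=env.observe();T=s["tool_rot"]
    def bar(f):
        th=np.radians(158.93-f);return np.array([.1447*np.cos(th),0,.1447*np.sin(th)])
    z0=Rt(0)
    for f in phis:
        d=R@(bar(f)-bar(phi0)+[0,0,-low])
        Tn=T@cv2.Rodrigues(np.array([np.radians(f-phi0),0,0]))[0]
        d=d+.002*(Tn[:,2]-T[:,2])
        print(f,(T.T@d/.3).round(3),round((f-phi0)/45,3))
E
python3 -c "
from arc import *
rows([2,6,11,17,23,29,35],0)"
```

```text
2 [ 0.     0.015 -0.008] 0.044
6 [ 0.     0.045 -0.022] 0.133
11 [ 0.     0.084 -0.037] 0.244
17 [ 0.     0.132 -0.05 ] 0.378
23 [ 0.     0.181 -0.058] 0.511
29 [ 0.     0.231 -0.06 ] 0.644
35 [ 0.001  0.281 -0.058] 0.778
```

```bash
python3 -c "
from arc import *
rows([1,2.5,5,7.5,10,12.5,15,17.5,20,20],0)"
```

```text
1 [ 0.     0.007 -0.004] 0.022
2.5 [ 0.     0.018 -0.01 ] 0.056
5 [ 0.     0.037 -0.019] 0.111
7.5 [ 0.     0.056 -0.027] 0.167
10 [ 0.     0.076 -0.034] 0.222
12.5 [ 0.     0.096 -0.04 ] 0.278
15 [ 0.     0.116 -0.046] 0.333
17.5 [ 0.     0.136 -0.05 ] 0.389
20 [ 0.     0.156 -0.054] 0.444
20 [ 0.     0.156 -0.054] 0.444
```

Call:
step_arm --steps '[0,0,0.007,-0.004,0.022,0,0,0,0,0.018,-0.01,0.056,0,0,0,0,0.037,-0.019,0.111,0,0,0,0,0.056,-0.027,0.167,0,0,0,0,0.076,-0.034,0.222,0,0,0,0,0.096,-0.04,0.278,0,0,0,0,0.116,-0.046,0.333,0,0,0,0,0.136,-0.05,0.389,0,0,0,0,0.156,-0.054,0.444,0,0,0,0,0.156,-0.054,0.444,0,0]'

```text
time_s: 12.05
position: [0.4637, -0.0825, 0.0937]
tool_rot: [[-0.315, 0.89, 0.329], [0.949, 0.296, 0.107], [-0.002, 0.346, -0.938]]
ft_force: [-0.9, -0.4, 1.9]
grip_width: 0.0085
```

```bash
python3 look.py 10;  python3 -c "
from arc import *
rel([-.036+.1447*np.cos(np.radians(138.93)),.0026,.1447*np.sin(np.radians(138.93))],-20,.002)
rows([21,23,25.5,28.5,32,35.5,39,42.5,46,46],20)
"
```

```text
top wood 1329 [-0.1012 -0.0351  0.026 ] [-0.0389  0.0046  0.0702] [-0.0101  0.0394  0.1027]
side white 211 [-0.1491 -0.0321  0.083 ] [-0.1394 -0.0279  0.0946] [-0.112  -0.0054  0.0991]
side wood 3088 [-0.1262 -0.0538  0.0221] [-0.044  -0.0149  0.0548] [0.1618 0.0494 0.0993]
t 12.15 sqpos [-0.1438  0.003   0.0927] z [ 0.346   0.0007 -0.9382] F [-0.1371 -0.6585 -0.5123] w 0.008165562905089931
shift [-0.0012 -0.0014 -0.0021] turn [ 0.0054 -0.0008 -0.0001] q [-32.9474  20.9855 111.5926  26.3857  37.4484 -70.9531]
21 [ 0.     0.007 -0.004] 0.022
23 [ 0.     0.022 -0.012] 0.067
25.5 [ 0.     0.041 -0.02 ] 0.122
28.5 [ 0.     0.064 -0.03 ] 0.189
32 [ 0.     0.092 -0.039] 0.267
35.5 [ 0.     0.12  -0.047] 0.344
39 [ 0.     0.148 -0.053] 0.422
42.5 [ 0.     0.177 -0.057] 0.5
46 [ 0.     0.206 -0.059] 0.578
46 [ 0.     0.206 -0.059] 0.578
```

View pics/s10.png

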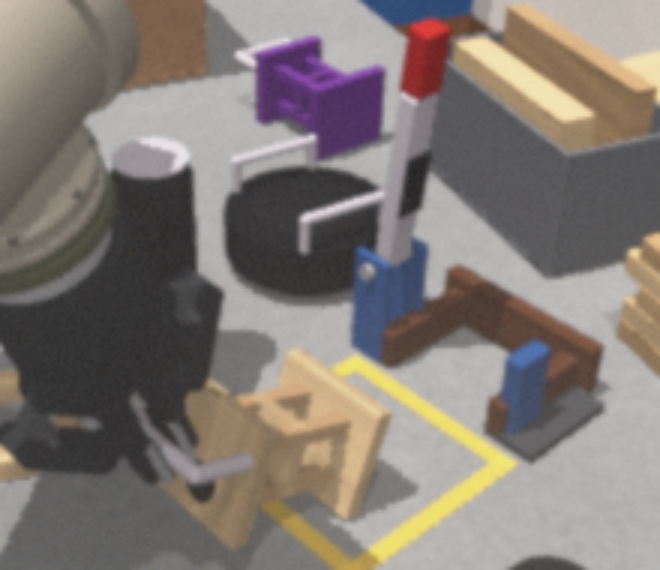

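Call:
step_arm --steps '[0,0,0.006,0,0.022,0,0,0,0,0.02,-0.005,0.067,0,0,0,0,0.038,-0.012,0.122,0,0,0,0,0.061,-0.021,0.189,0,0,0,0,0.089,-0.03,0.267,0,0,0,0,0.117,-0.038,0.344,0,0,0,0,0.145,-0.044,0.422,0,0,0,0,0.174,-0.048,0.5,0,0,0,0,0.203,-0.05,0.578,0,0,0,0,0.203,-0.05,0.578,0,0]'

```text
time_s: 13.15
position: [0.5121, -0.0665, 0.1297]
tool_rot: [[-0.315, 0.944, -0.098], [0.949, 0.314, -0.032], [0.001, -0.103, -0.995]]
ft_force: [-11.4, -1.9, 25.7]
grip_width: 0.0085
```

```bash
python3 look.py 11;  python3 -c "
from arc import *
rel([-.036+.1447*np.cos(np.radians(112.93)),.0026,.1447*np.sin(np.radians(112.93))],6,.002)
rows([47,49,52,55,58,61,64,67,70,70],46)
"
```

```text
top wood 130 [-0.0076 -0.0052  0.0408] [0.0083 0.0083 0.0575] [0.0138 0.0338 0.0618]
side white 166 [-0.0979 -0.0321  0.1073] [-0.0901 -0.0293  0.1287] [-0.0503 -0.0035  0.1356]
side wood 2534 [-0.1012 -0.0524  0.0233] [-0.036  -0.0195  0.0574] [0.1625 0.0495 0.1171]
t 13.25 sqpos [-0.0926  0.0026  0.1294] z [-0.1018  0.0011 -0.9948] F [-9.9281  1.3757 22.8346] w 0.008363213926103145
shift [ 0.0001 -0.0005 -0.0062] turn [ 0.0035 -0.0014  0.0012] q [-18.9386  27.4321  86.8489  -3.6945  70.4512 -35.9076]
47 [-0.     0.007 -0.004] 0.022
49 [-0.     0.022 -0.012] 0.067
52 [-0.     0.045 -0.022] 0.133
55 [-0.     0.068 -0.031] 0.2
58 [-0.     0.092 -0.039] 0.267
61 [-0.     0.116 -0.046] 0.333
64 [-0.     0.14  -0.051] 0.4
67 [-0.     0.165 -0.056] 0.467
70 [-0.     0.189 -0.058] 0.533
70 [-0.     0.189 -0.058] 0.533
```

View pics/s11.png

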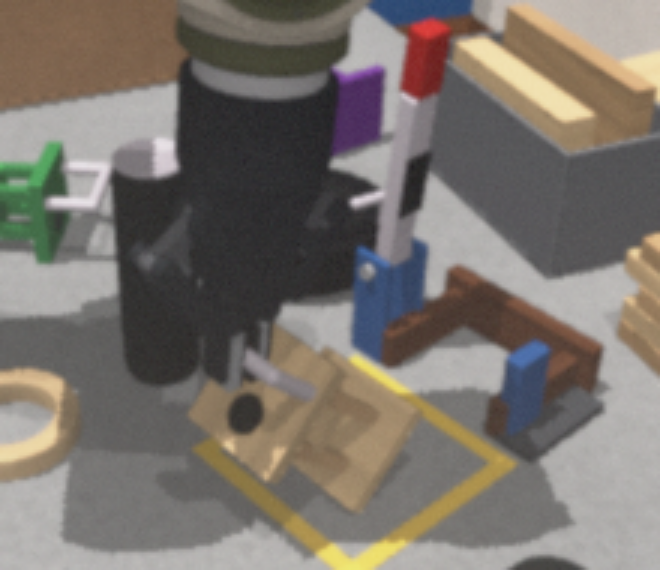

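View pics/t11.png

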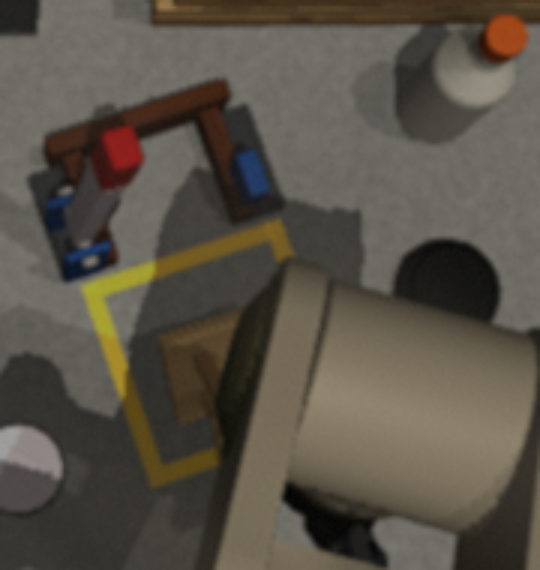

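Call:
step_arm --steps '[0,0,0.007,-0.007,0.022,0,0,0,0,0.022,-0.016,0.067,0,0,0,0,0.045,-0.027,0.133,0,0,0,0,0.068,-0.036,0.2,0,0,0,0,0.092,-0.044,0.267,0,0,0,0,0.116,-0.051,0.333,0,0,0,0,0.14,-0.056,0.4,0,0,0,0,0.165,-0.061,0.467,0,0,0,0,0.189,-0.063,0.533,0,0,0,0,0.189,-0.063,0.533,0,0]'

```text
time_s: 14.25
position: [0.5681, -0.048, 0.1431]
tool_rot: [[-0.315, 0.824, -0.472], [0.949, 0.274, -0.155], [0.001, -0.497, -0.868]]
ft_force: [-0.9, 0.9, 24.1]
grip_width: 0.0084
```

```bash
python3 look.py 12;  python3 -c "
from arc import *
rel([-.036+.1447*np.cos(np.radians(88.93)),.0026,.1447*np.sin(np.radians(88.93))],30,.002)
rows([71,73,75,77,79,81,83,85,88,90],70)
"
```

```text
top wood 7 [0.1375 0.0392 0.0296] [0.1501 0.0487 0.0307] [0.1669 0.0552 0.0431]
side white 223 [-0.0506 -0.0322  0.1127] [-0.0359 -0.0209  0.1427] [-0.0239  0.0238  0.1493]
side wood 1990 [-0.0672 -0.0496  0.0212] [-0.0259 -0.0198  0.0908] [0.1622 0.0342 0.115 ]
t 14.35 sqpos [-0.0333  0.0024  0.1432] z [-0.4951  0.001  -0.8689] F [ 0.5455  0.9727 21.5122] w 0.008127014522324354
shift [ 0.0006 -0.0026  0.0023] turn [ 0.0072 -0.0013  0.0013] q [-10.8633  41.1822  62.3452 -14.256  102.5658 -29.0807]
71 [-0.     0.007 -0.004] 0.022
73 [-0.     0.022 -0.012] 0.067
75 [-0.     0.037 -0.019] 0.111
77 [-0.     0.053 -0.025] 0.156
79 [-0.     0.068 -0.031] 0.2
81 [-0.     0.084 -0.036] 0.244
83 [-0.     0.1   -0.041] 0.289
85 [-0.     0.116 -0.046] 0.333
88 [-0.     0.14  -0.051] 0.4
90 [-0.     0.156 -0.054] 0.444
```

View pics/s12.png

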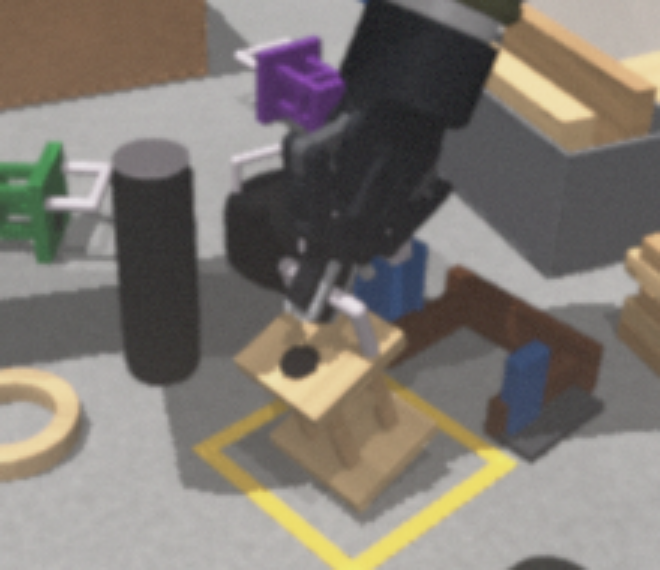

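View pics/t12.png

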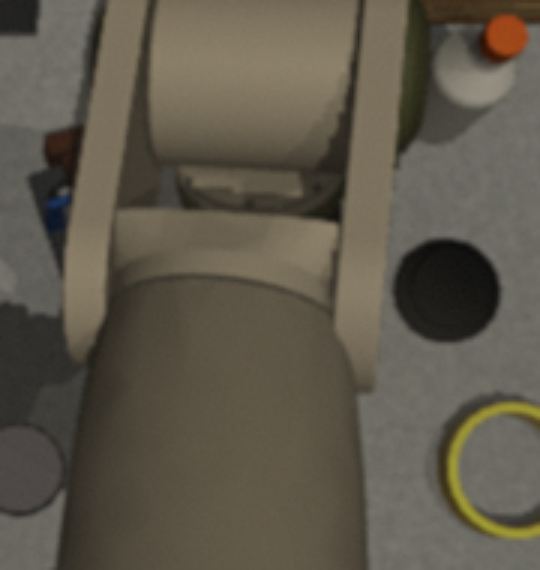

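Call:
step_arm --steps '[0.15,0,0,-0.003,0,0,0,0.15,0,0,-0.006,0,0,0,0.15,0,0,-0.006,0,0,0,0.15,0,0,-0.006,0,0,0]'

```text
time_s: 14.75
position: [0.5677, -0.0478, 0.1418]
tool_rot: [[-0.314, 0.823, -0.474], [0.95, 0.273, -0.154], [0.002, -0.498, -0.867]]
ft_force: [-0.1, -0.5, -0.7]
grip_width: 0.0127
```

```bash
python3 look.py 13;  python3 -c "
from arc import *
rel([0.016,.0026,.135],30,.002)
T=env.observe()['tool_rot']
for f in [72,74,76,78,80,82,84,86,88,90,91]:
    th=lambda f:np.radians(158.93-f)
    d=R@np.array([.1447*(np.cos(th(f))-np.cos(th(71))),0,.1447*(np.sin(th(f))-np.sin(th(71)))])
    print(f,(T.T@d/.3).round(3))
"
```

```text
top wood 7 [0.1348 0.0392 0.03  ] [0.1479 0.0495 0.032 ] [0.1668 0.0562 0.0434]
side white 222 [-0.0531 -0.0318  0.1142] [-0.033  -0.0215  0.1425] [-0.0216  0.0104  0.1503]
side wood 1953 [-0.0658 -0.0493  0.0213] [-0.0248 -0.0199  0.0907] [0.1618 0.0338 0.1144]
t 14.85 sqpos [-0.033   0.0027  0.142 ] z [-0.4979  0.0018 -0.8672] F [ 0.4319  0.2086 -1.031 ] w 0.012831912505559038
shift [-0.0005  0.1532 -0.0546] turn [ 0.0031 -0.0023  0.0009] q [-10.8156  41.3519  62.2778 -14.2808 102.666  -29.0055]
72 [ 0.     0.007 -0.004]
74 [ 0.     0.023 -0.011]
76 [ 0.     0.038 -0.018]
78 [ 0.     0.054 -0.024]
80 [ 0.    0.07 -0.03]
82 [ 0.     0.086 -0.035]
84 [-0.     0.102 -0.04 ]
86 [-0.     0.118 -0.044]
88 [-0.     0.135 -0.047]
90 [-0.     0.151 -0.05 ]
91 [-0.     0.16  -0.051]
```

View pics/s13.png

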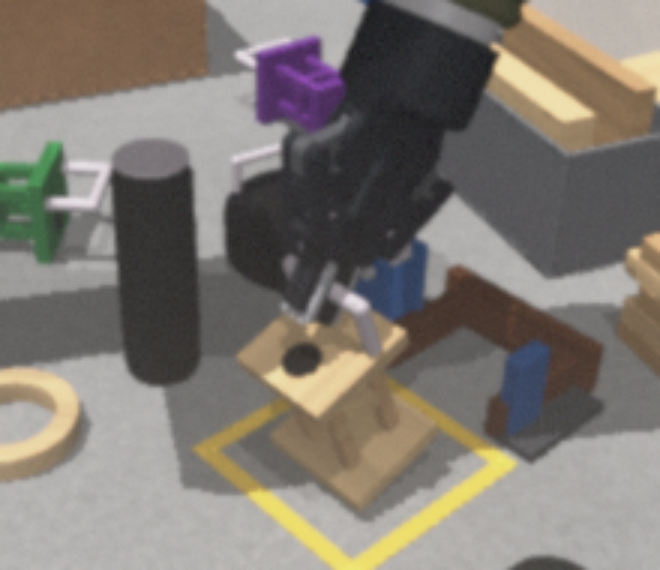

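Call:
step_arm --steps '[0.15,0,0.007,-0.004,-0.02,0,0,0.15,0,0.023,-0.011,-0.05,0,0,0.15,0,0.038,-0.018,-0.08,0,0,0.15,0,0.054,-0.024,-0.11,0,0,0.15,0,0.07,-0.03,-0.14,0,0,0.15,0,0.086,-0.035,-0.17,0,0,0.15,0,0.102,-0.04,-0.2,0,0,0.15,0,0.118,-0.044,-0.22,0,0,0.15,0,0.135,-0.047,-0.22,0,0,0.15,0,0.135,-0.047,-0.22,0,0]'

```text
time_s: 15.85
position: [0.6084, -0.0344, 0.1342]
tool_rot: [[-0.314, 0.892, -0.324], [0.949, 0.295, -0.106], [0.001, -0.341, -0.94]]
ft_force: [-0.6, 0.7, 0.3]
grip_width: 0.0127
```

```bash
python3 look.py 14;  python3 -c "
from arc import *
rel([0.016,.0026,.135],20,.002)
"
```

```text
top wood 8 [0.138  0.039  0.0315] [0.1565 0.0447 0.0358] [0.1672 0.0548 0.0434]
side white 188 [-0.0063 -0.0319  0.1054] [ 0.0086 -0.0266  0.1322] [0.0133 0.0263 0.142 ]
side wood 1736 [-0.0383 -0.0504  0.0237] [-0.0118 -0.0134  0.0944] [0.1628 0.0341 0.102 ]
t 15.95 sqpos [0.0093 0.0027 0.1343] z [-0.3413  0.0012 -0.94  ] F [ 1.0634 -0.4605  0.1931] w 0.01275619939792133
shift [-0.0003  0.0201 -0.0031] turn [ 0.001  -0.0015  0.0002] q [-10.6138  41.252   60.7205  -9.4825  95.6125 -28.3778]
```

View pics/s14.png

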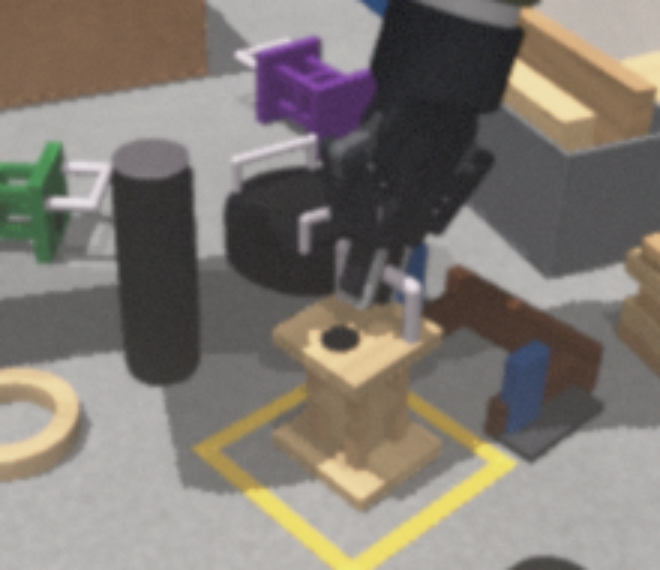

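Call:
step_arm --steps '[0.15,0,0.006,-0.001,0,0,0,0.15,0,0.012,-0.002,0,0,0,0.15,0,0.012,-0.002,0,0,0,0.24,0,0.012,-0.002,0,0,0,0.24,0,0.012,-0.002,0,0,0,0.24,0,0.012,-0.002,0,0,0]'

```text
time_s: 16.55
position: [0.6113, -0.0334, 0.1339]
tool_rot: [[-0.314, 0.892, -0.324], [0.95, 0.295, -0.106], [0.001, -0.341, -0.94]]
ft_force: [0.9, 0.5, -0.6]
grip_width: 0.0207
```

```bash
python3 look.py 15;  python3 -c "
from arc import *
rel([0.016,.0026,.135],20,.002)
"
```

```text
top wood 8 [0.1377 0.0418 0.0316] [0.1493 0.0512 0.0334] [0.1663 0.0573 0.0442]
side white 186 [-0.0078 -0.0319  0.1019] [ 0.0147 -0.0265  0.1307] [ 0.0192 -0.0035  0.1398]
side wood 1738 [-0.0337 -0.0509  0.0236] [-0.0083 -0.013   0.0927] [0.1625 0.0337 0.0999]
t 16.65 sqpos [0.0128 0.0027 0.1338] z [-0.341   0.0012 -0.9401] F [-0.2715  0.0755 -0.5253] w 0.020372626898302833
shift [-0.0002  0.0087 -0.0006] turn [ 0.0014 -0.0015 -0.    ] q [-10.4773  41.5904  60.0869  -9.4402  95.911  -28.2839]
```

View pics/s15.png

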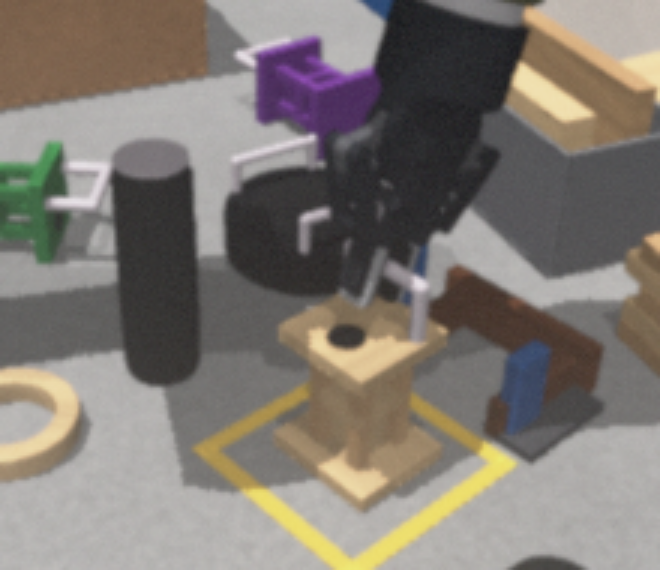

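Call:
step_arm --steps '[0.28,0,0.006,0,0,0,0,0.28,0,0.012,0,0,0,0,0.28,0,0.012,0,0,0,0,0.28,0,0.012,0,0,0,0]'

```text
time_s: 17.05
position: [0.6146, -0.0324, 0.1325]
tool_rot: [[-0.314, 0.892, -0.324], [0.95, 0.295, -0.106], [0.001, -0.341, -0.94]]
ft_force: [0.6, 0.3, 0.5]
grip_width: 0.0238
```

```bash
python3 look.py 16;  python3 -c "
from arc import *
rel([0.016,.0026,.135],20,-.08)
"
```

```text
top wood 5 [0.1426 0.0466 0.0321] [0.1549 0.0514 0.0336] [0.1636 0.0576 0.0457]
side white 187 [-0.0044 -0.0318  0.1016] [ 0.0159 -0.0267  0.1312] [ 0.0205 -0.0052  0.1395]
side wood 1722 [-0.0329 -0.0517  0.0236] [-0.0078 -0.0134  0.0932] [0.1617 0.0328 0.0998]
t 17.15 sqpos [0.0162 0.0027 0.1326] z [-0.341   0.0011 -0.9401] F [ 0.681   0.3299 -0.3441] w 0.023968947606544697
shift [ 0.0001 -0.003  -0.2739] turn [ 0.0014 -0.0015 -0.    ] q [-10.3399  41.9702  59.5032  -9.402   96.1326 -28.1829]
```

View pics/s16.png

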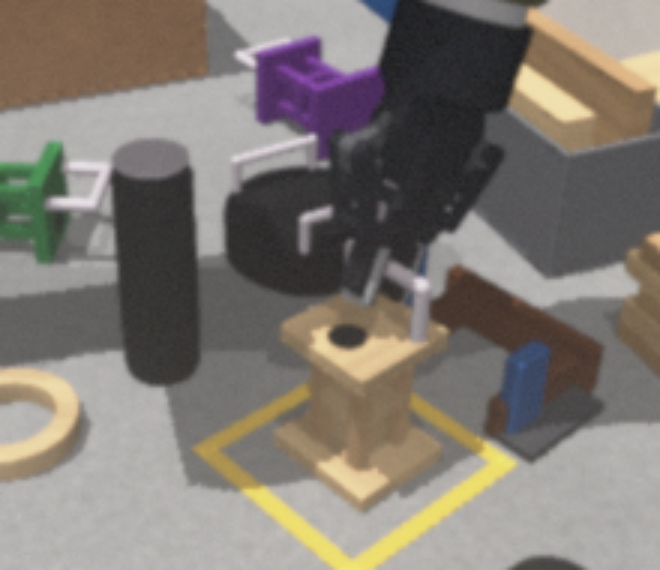

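Call:
step_arm --steps '[0.28,0,0,-0.04,0,0,0,0.28,0,0,-0.1,0,0,0,0.28,0,0,-0.2,0,0,0,0.28,0,0,-0.3,0,0,0,0.28,0,-0.2,-0.5,0,0,0,0.28,0,-0.4,-0.6,0,0,0,0.28,0,-0.6,-0.6,0,0,0,0.28,0,-0.9,-0.6,0,0,0,0.28,0,-0.9,-0.6,0,0,0,0.28,0,-0.9,-0.6,0,0,0]'

```text
time_s: 18.15
position: [0.4298, -0.0933, 0.3951]
tool_rot: [[-0.314, 0.893, -0.323], [0.95, 0.295, -0.106], [0.0, -0.34, -0.94]]
ft_force: [1.2, -0.7, 0.8]
grip_width: 0.0241
```

```bash
python3 look.py 17;  python3 -c "
from arc import *
rel([0.016,.0026,.135],20,-.08)
"
```

```text
top white 45 [ 0.0167 -0.0174  0.1385] [ 0.0193 -0.0098  0.1411] [ 0.0234 -0.0003  0.1435]
top wood 1118 [-0.0301 -0.0311  0.097 ] [0.0023 0.0031 0.1006] [0.0395 0.0361 0.1037]
side white 340 [ 0.0135 -0.0322  0.0915] [ 0.0162 -0.0054  0.1319] [0.0214 0.0283 0.1394]
side wood 2006 [-0.0327 -0.0486  0.0231] [ 0.0022 -0.0105  0.0889] [0.1635 0.0506 0.0996]
t 18.25 sqpos [-0.1793  0.0029  0.3977] z [-0.3364 -0.0025 -0.9417] F [0.6571 0.1629 1.4237] w 0.023976117891345582
shift [0.0035 0.9092 0.3389] turn [ 0.0075  0.0032 -0.0049] q [-20.9357  14.1892  63.6273 -13.9303 116.8664 -43.754 ]
```

View pics/s17.png

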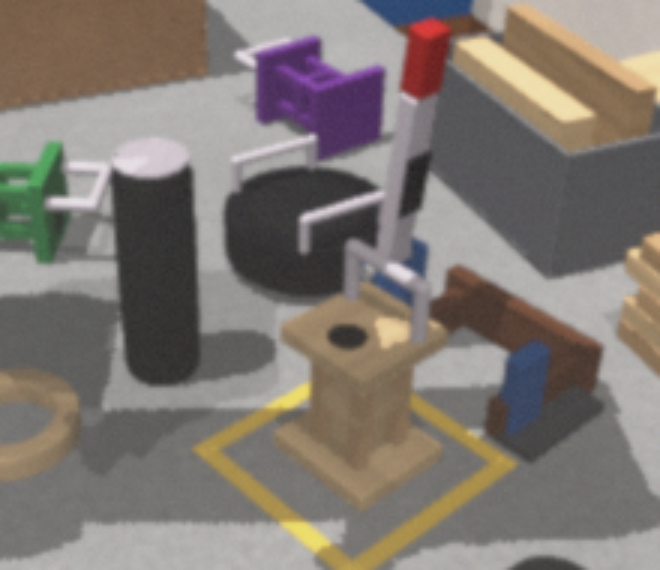

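View pics/t17.png

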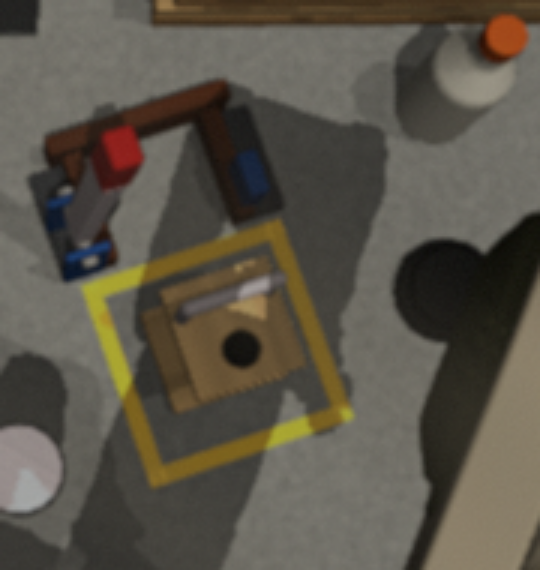

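```bash
python3 -c "
from rig import close_job
print(close_job())"
```

```text
the job is handed in; nothing more can be done
None
```

The job is handed in, at about 18 s of the 67 s allowed. No verdict comes back, so what follows rests on my last camera and state checks.

**What I did**
1. I gripped the red end and swung the hold-down bar up along its arc to about 1.55 rad, then let go.
2. I gripped the handle of the plain plywood brace and slid it about 182 mm out of the jig on its side. The green and purple look-alikes were not touched.
3. I tipped it up over its foot edge, keeping a light downward push from the hand for most of the way. I then loosened the jaws at about 70 degrees and eased it down onto its foot.
4. I withdrew the arm.

**Last checks**
- **Brace:** it stands upright, with the head plate level at about 100 mm. It lies about 2 mm from the square's centre, with the whole foot inside the tape.
- **Bar:** still straight up.
- **Bystanders:** nothing in view had moved. The spray can, glue bottle, driver and trim ring look unchanged. The puck and tape roll were partly or fully outside the last crops, and I did not re-measure any of them.
- **Forces:** the wrist forces I read stayed under about 34 N. The robot was touching nothing at the end.

**Disagreements and doubts**
- The bar was not quite shut at the start: depth showed it raised about 0.08 rad.
- The networks' handle point was 6–7 mm off the depth reading, so I used depth.
- At about 20 degrees of tip the downward push fell to roughly zero. The picture still showed the foot edge on the bench, and I added pressure after that.

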